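Set the drilled press bar over its rod on a mended tile and weight it

ROBOT

A 7-joint arm with a two-finger parallel gripper is mounted at the origin on the work surface. World frame = base frame: x ahead of the robot, y to its left, z up, the work surface at z = 0. Lengths are in m, angles in degrees, forces in N, time in s.
With the tool pointing down it reaches from about 0.425 to 0.875 m from the base axis. Payload 8.4 kg.
Tool frame: the origin (TCP) lies midway between the tips of the shut fingers; the grasp point (between the pads) lies 19 mm behind it; z points along the fingers, y is the direction in which the jaws open and shut (so a half turn about z gives the same grasp; the last joint's range is limited). The gripper opens to 85 mm and grips with 20 to 120 N. Pads are 22 mm wide; open, the fingers measure 114 mm over their backs; the gripper's body (76 mm by 85 mm) begins 54 mm behind the grasp point. The pads swing forward as they close: fully open they stand 13 mm farther back than shut.
Start: joints at [67.655, 19.091, 2.286, 83.961, -0.768, 76.965, -3.352], TCP at [0.186, -0.623, 0.196] pointing down, gripper open.
Joint ranges: [-147.57, 147.57], [-21.85, 119.76], [-74.77, 79.35], [14.55, 137.4], [-85.83, 265.84], [4.83, 119.75], [-152.11, 152.11]. Speed limits (degrees/s): [127.2, 127.2, 159.86, 159.86, 180, 180, 180].

INTERFACE

Orientations are given as [roll, pitch, yaw] about the fixed x, y, z axes, in that order (R = Rz(yaw) Ry(pitch) Rx(roll)).
In Python, from plant import robot gives the robot as it stands. The module is installed in compiled form; this text tells all that it offers.
- The arm moves only by the shell command python3 -m inch 'ROWS' [FORCE]. ROWS is JSON, a list of rows, each a list of 3 entries, a list of its own where there are three numbers: the finger opening in m, from 0 to 0.0854, then the shift along the tool's x, y, z in m, then the turn about the tool's z in rad. A call has 1 to 5 rows; each row shifts and turns the commanded pose from where the row before left it, along the tool's axes as they then stand; what a row does not reach is not made up. A row lasts 1/10 s, in which the tool goes at most 50 mm and 8.59 degrees, less where a joint would pass 70% of its speed; a pose out of reach is approached as far as the arm can. A call with a gripper value outside its range is refused whole. The fingers move at their own pace and stop on an object; FORCE is the grip in N (left out, the last holds). Time passes only in rows, so rows that do not move let the fingers close. It gives the time, the measured TCP pose, the force and the opening at its end, in the units of the state.
- robot.sense(): the state, without advancing time (a new reading comes with each control period).
- robot.read_camera(name): name is "scene" or "top" or "wrist"; returns a dict with "image" (480x640x3 uint8, blue, green, red), "K" (3x3 intrinsics, pixels), "k1" (the pictures are not rectified: a ray, as slopes to the right and down, at radius r is drawn at 1 + k1 r^2 times it, then the intrinsics apply), "world_to_cam" (4x4, takes a point from world to camera coordinates); the wrist camera has in their place "T_tool_cam" (4x4, takes a point from camera to tool coordinates, whose origin is the TCP and whose axes are the flange's). Camera axes: x right, y down, z forward; pixel columns grow to the right and rows downward; lengths in m; the calibration is good to about 2 mm. A picture is of the moment at which its call begins: read the wrist's pose just before it. There is no depth.
- robot.close_job(): hands the job in, once; it reports no verdict.
The state is a dict: "clock": time; "joint_positions": joint angles; "qvel": joint speeds; "tau": joint torques, N m; "tcp_pos": TCP position; "tool_rot": TCP orientation; "wrist_force": force on the tool from outside, world axes, zero at the start; "torque": the same for the moment, N m; "gripper_width": finger opening in m.
Only numpy, scipy, OpenCV 4.12 (cv2) and the standard library are available. Lean on these libraries where they do the work, as an engineer would, in place of code of your own. Each camera call takes 0.05 s, during which the arm holds its last target.

TASK

Clamp the mended tile: lower the drilled press bar over the tall rod, keeping it level and never forcing it, until its hub is fully home on the collar and its square foot lies flat on the middle of the tile. Then stand the knobbed weight upright on the middle of the foot and let go. The tile is fragile: set everything down gently, keep the tile where it lies and leave the cup, the jar and the bowl alone.

Things in the scene. Friction and masses are not known exactly. Their poses are not given: they have to be found in the camera images.
- base: Plywood base board of the press, 270 x 130 x 20 mm, screwed to the table. Origin under its centre on the table, x along its length (from the rod's end to the tile's end), z up. It carries the steel collar (32 mm diameter, 12 mm high, its top 32 mm above the table) and the rod.
- rod_foot (a point): Foot of the steel rod, on the board's top 20 mm above the table, 75 mm from the board's centre along its -x. Rod 12 mm thick, 2 mm bevel on top, upper end 200 mm above the table. It leans up to 2.6 degrees about each axis (unmeasured; upper end up to 8 mm off along board x and y), yields when pushed sideways (about 1 N at the top, more lower down) and stays there (dry friction).
- tile_center (a point): Centre (half-way up) of the loose mended tile, white ceramic with thin metal seams, 90 x 90 x 12 mm, 0.22 kg, lying on the board around 75 mm from the board's centre towards its +x end; its top is 32 mm above the table, level with the collar. Fragile: cracks at 40 N.
- bar_grip (a point): Centre of the wooden grip block amid the loose press bar (dark steel, about 0.4 kg, balanced here). x runs along the bar from hub to foot, z up. Block 36 mm along the bar, 24 mm across, 30 mm high, its top 50 mm and this point 35 mm above the bar's underside. Below it the beam is also 24 mm wide, 8 to 20 mm above the underside.
- bar_hole (a point): Centre of the hole on the underside of the bar's hub (block 40 x 40 x 30 mm high), 75 mm from the grip along the bar's -x. The hole is 14 mm wide, goes through and has a 1 mm bevel. The rod must come up through it; it passes 75 mm beside the grip. A push of a few newtons on the hub tips the bar in the fingers, so feel lightly.
- bar_foot (a point): Centre of the underside of the bar's square foot, 46 x 46 x 20 mm high, 75 mm from the grip along the bar's +x. Its underside is level with the hub's; its top, where the weight goes, is 20 mm above the underside (52 mm above the table when home).
- weight_knob (a point): Centre of the grip knob of the loose steel weight: knob 24 mm in diameter and 22 mm high; body below 44 mm in diameter and 35 mm high; the weight is 68 mm high in all, about 0.5 kg, and this point is 57 mm above its underside, on its axis.
- cup: Bystander: earthen cup, 72 mm wide, 75 mm high; origin under its centre.
- jar: Bystander: amber jar with a black cap, 54 mm wide, 70 mm high; origin under its centre.
- bowl: Bystander: blue bowl, 100 mm wide, 40 mm high; origin under its centre.
There are look-alikes about, which are no part of the job. Of the things shaped like the part that bears weight_knob, the bare steel one is meant. Of the things like the part that bears bar_grip, leave any that is red; of the rest the larger one is meant.

How it is judged:
By the outcome, as a careful person would: the job done as asked, in the order asked, and still so for the second after the job is handed in, with the robot touching nothing.
It also fails if it takes over 72 s, if anything falls off the work surface, if the arm or the gripper's body presses on something with over 40 N, if the wrist force passes 120 N, or if a joint passes its speed limit or range.

## Working session

There is one attempt and no reset: what is moved stays moved. The work goes in short steps, Python scripts to look and compute and a shell command to move; the robot and the scene stay as the last step left them, time stands still between calls to the robot, and variables do not carry over. Pictures are saved under pics/ and viewed, and the job is handed in when it is done.

```bash
ls; mkdir -p pics; cat > h.py <<'E'
import numpy as np, cv2
from plant import robot
from scipy.spatial.transform import Rotation as R
def snap(name,fn):
    s=robot.sense(); c=robot.read_camera(name); cv2.imwrite('pics/'+fn+'.png',c['image'])
    d=dict(K=c['K'],k1=c['k1'])
    if name=='wrist':
        T=np.eye(4); T[:3,:3]=R.from_euler('xyz',s['tool_rot'],degrees=True).as_matrix(); T[:3,3]=s['tcp_pos']
        d['W']=np.linalg.inv(T@np.array(c['T_tool_cam']))
    else: d['W']=np.array(c['world_to_cam'])
    np.savez('pics/'+fn+'.npz',**d)
    return s
def cal(fn): return np.load('pics/'+fn+'.npz')
def ray(fn,u,v):
    d=cal(fn);K=d['K'];k1=float(d['k1'])
    p=cv2.undistortPoints(np.array([[[u,v]]],float),K,np.array([k1,0,0,0.]))[0,0]
    Wi=np.linalg.inv(d['W']); o=Wi[:3,3]; r=Wi[:3,:3]@np.array([p[0],p[1],1]); return o,r
def onz(fn,u,v,z):
    o,r=ray(fn,u,v); return o+r*(z-o[2])/r[2]
def proj(fn,P):
    d=cal(fn); W=d['W']; rv=cv2.Rodrigues(W[:3,:3])[0]
    return cv2.projectPoints(np.array(P,float).reshape(-1,1,3),rv,W[:3,3],d['K'],np.array([float(d['k1']),0,0,0.]))[0][:,0]
def crop(fn,x0,y0,x1,y1,k,out):
    im=cv2.imread('pics/'+fn+'.png')[y0:y1,x0:x1]; cv2.imwrite('pics/'+out+'.png',cv2.resize(im,None,fx=k,fy=k,interpolation=cv2.INTER_CUBIC))
def tri(obs):
    A=np.zeros((3,3));b=np.zeros(3)
    for fn,u,v in obs:
        o,r=ray(fn,u,v); r=r/np.linalg.norm(r); M=np.eye(3)-np.outer(r,r); A+=M;b+=M@o
    return np.linalg.solve(A,b)
E
python3 - <<'E'
from h import *
s=snap('scene','s0'); snap('top','t0'); snap('wrist','w0')
print(s)
for n in ['s0','t0']: print(cal(n)['K'],cal(n)['k1'],np.linalg.inv(cal(n)['W']))
E
```

```text
pics
{'clock': 0.0, 'joint_positions': array([67.65639389, 19.1312595 ,  2.28462982, 84.01151864, -0.76868426,
       76.96521729, -3.35379131]), 'qvel': array([ 0.05790387,  0.03506084, -0.06885982,  0.02496396,  0.03526618,
       -0.02243222,  0.03708562]), 'tau': array([-7.99426307e-04, -6.58569932e+01,  1.36494912e+00, -4.05551934e+01,
        1.67432916e-02,  1.26627480e-02, -4.56081722e-06]), 'tcp_pos': array([ 0.18617479, -0.62222954,  0.19532302]), 'tool_rot': array([-1.79907405e+02,  5.40351566e-03,  1.66566531e+01]), 'wrist_force': array([-0.49643503,  0.11849225, -0.17869623]), 'torque': array([-0.01243133, -0.07213824,  0.00766089]), 'gripper_width': 0.0853210832437971}
[[518.77883533   0.         324.86004383]
 [  0.         518.77883533 237.28262711]
 [  0.           0.           1.        ]] 0.030107626931036195 [[ 0.91106537  0.3237521  -0.25523415  0.80845246]
 [ 0.41201354 -0.73652262  0.53645062 -0.61113621]
 [-0.01430871 -0.59390151 -0.8044105   0.8519394 ]
 [ 0.          0.          0.          1.        ]]
[[609.01344081   0.         311.4110431 ]
 [  0.         609.01344081 246.03491202]
 [  0.           0.           1.        ]] 0.03262118832689905 [[-0.05253268 -0.97388944  0.22086121  0.23164355]
 [-0.99861066  0.0503163  -0.01565316 -0.08965714]
 [ 0.00413153 -0.22137666 -0.97517963  1.47074611]
 [ 0.          0.          0.          1.        ]]
```

View pics/s0.png

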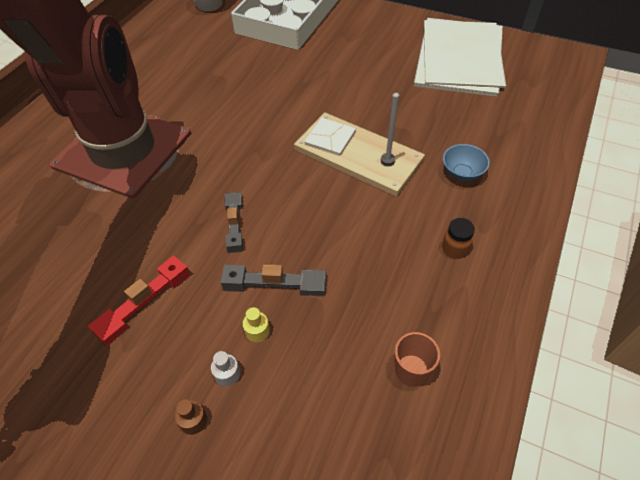

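View pics/t0.png

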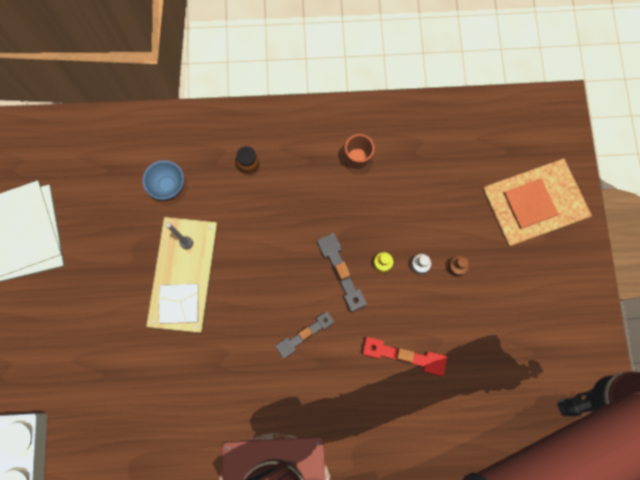

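View pics/w0.png

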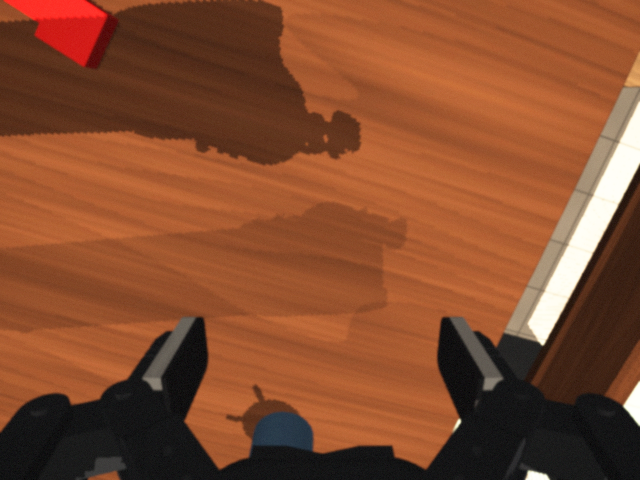

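The scene view shows the large grey bar (hub at 233,277, block at 272,272, foot at 313,282), the silver weight (225,368), and the board with the rod (foot at 388,160, top at 396,96) and tile (330,135). The decoys are a small grey bar, a red bar, and a yellow and a brown weight. I'll enlarge these for measuring.

```bash
python3 - <<'E'
from h import *
crop('s0',200,230,340,330,5.5,'c1'); crop('t0',290,215,440,325,5.3,'c2'); crop('s0',285,80,435,200,5,'c3'); crop('t0',135,200,235,350,4,'c4'); crop('s0',190,330,260,400,6,'c5')
E
```

```text
(no output)
```

View pics/c1.png

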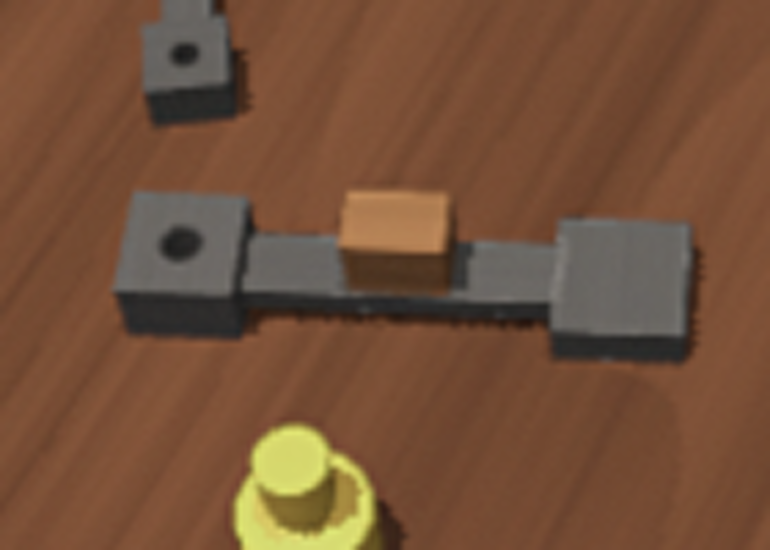

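View pics/c2.png

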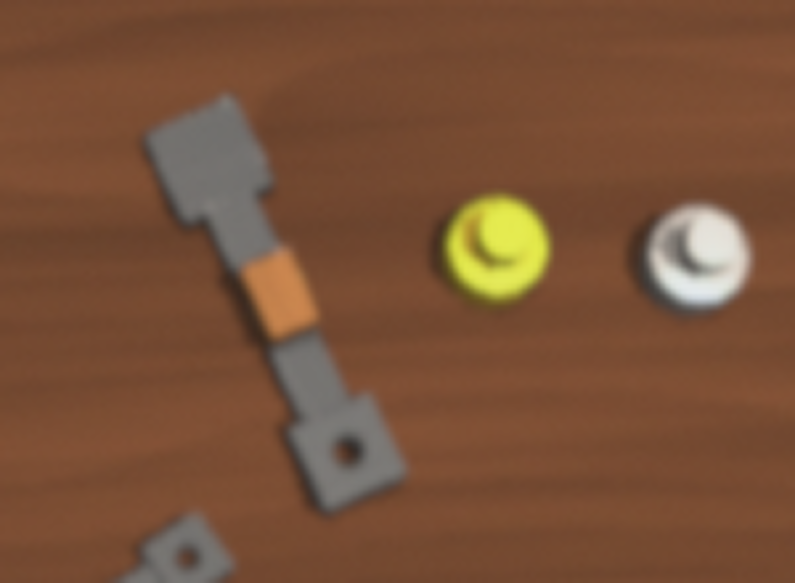

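View pics/c3.png

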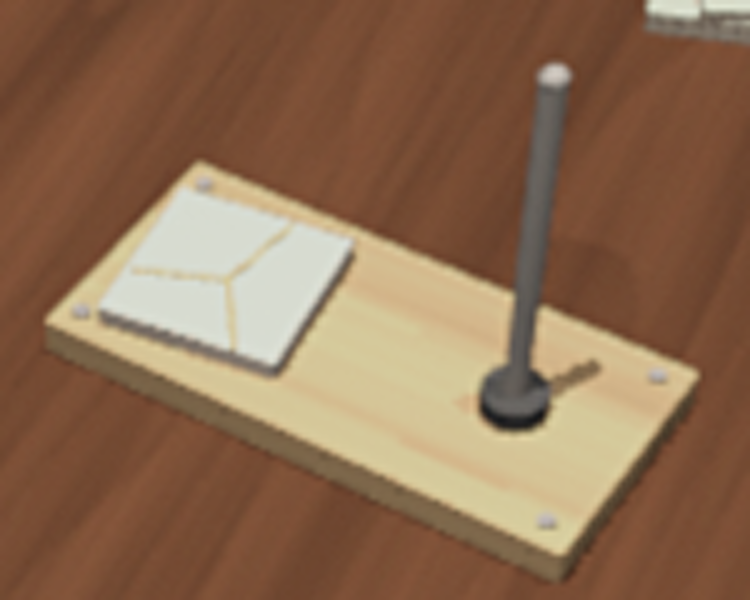

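View pics/c4.png

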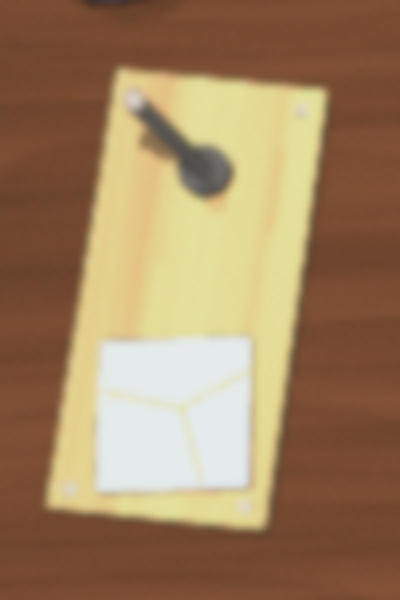

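View pics/c5.png

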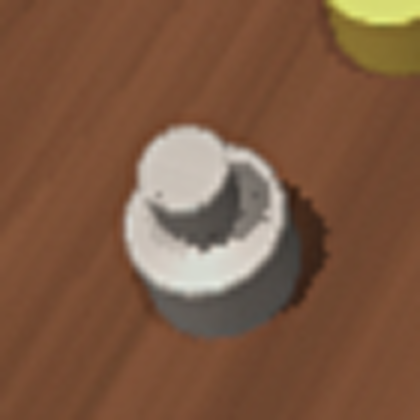

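```bash
cat > m.py <<'E'
from h import *
C={'c1':('s0',200,230,5.5),'c2':('t0',290,215,5.3),'c3':('s0',285,80,5),'c4':('t0',135,200,4),'c5':('s0',190,330,6)}
def px(c,x,y): f,x0,y0,k=C[c]; return f,x0+(x+.5)/k-.5,y0+(y+.5)/k-.5
def Z(c,pts,z): return np.array([onz(*px(c,*p),z) for p in pts])
if __name__=='__main__':
  np.set_printoptions(precision=4,suppress=True)
  for c,d in {'c1':dict(hub=([(135,192),(250,196),(240,292),(117,290)],.03),hole=([(181,243)],.03),foot=([(557,220),(692,224),(687,334),(551,330)],.02),blk=([(347,190),(451,193),(448,252),(340,250)],.05)),
   'c2':dict(foot=([(143,139),(229,94),(273,185),(187,224)],.02),blk=([(240,270),(288,247),(319,315),(277,340)],.05),hub=([(287,428),(372,395),(408,473),(330,514)],.03),hole=([(348,450)],.03),weight=([(708,246)],.068)),
   'c5':dict(weight=([(185,168)],.068)),
   'c3':dict(board=([(200,160),(700,376),(560,556),(45,322)],.02),tile=([(190,188),(354,240),(275,370),(100,312)],.032),collar=([(515,388)],.032),tip=([(555,73)],.2)),
   'c4':dict(board=([(118,68),(328,91),(266,529),(45,507)],.02),tile=([(100,341),(249,337),(252,487),(97,492)],.032),collar=([(206,170)],.032),tip=([(134,99)],.2))}.items():
    for n,(p,z) in d.items():
      q=Z(c,p,z); print(c,n,q.mean(0)[:2],[round(float(np.linalg.norm(q[i]-q[i-1])),4) for i in range(len(q))])
      if n=='board' :
        a=((q[3]+q[0])-(q[1]+q[2])) if c=='c3' else ((q[2]+q[3])-(q[0]+q[1])); print('  board yaw',np.degrees(np.arctan2(a[1],a[0])))
      if n=='tile':
        for i in range(4): 
          e=q[i]-q[i-1]; print('   ',np.degrees(np.arctan2(e[1],e[0])))
  print(tri([px('c3',555,73),px('c4',134,99)]), tri([px('c1',181,243),px('c2',348,450)]))
E
python3 m.py
```

```text
c1 hub [ 0.4253 -0.2093] [0.0395, 0.04, 0.0387, 0.0416]
c1 hole [ 0.4241 -0.2103] [0.0]
c1 foot [ 0.5644 -0.1562] [0.0441, 0.0469, 0.044, 0.0459]
c1 blk [ 0.4951 -0.1834] [0.0239, 0.0352, 0.0234, 0.036]
c2 foot [ 0.561  -0.1556] [0.0448, 0.0453, 0.0475, 0.0437]
c2 blk [ 0.4917 -0.1833] [0.0357, 0.0241, 0.0338, 0.022]
c2 hub [ 0.4213 -0.2106] [0.043, 0.0413, 0.0385, 0.0397]
c2 hole [ 0.4224 -0.2101] [0.0]
c2 weight [ 0.4998 -0.3724] [0.0]
c5 weight [ 0.5051 -0.3745] [0.0]
c3 board [0.5113 0.2016] [0.1321, 0.2704, 0.1282, 0.2678]
  board yaw 170.88682488139196
c3 tile [0.4397 0.2075] [0.0929, 0.0849, 0.0926, 0.0877]
    88.36575435371445
    -1.7881688342878408
    -89.93853650012137
    178.4491510569424
c3 collar [0.5846 0.1918] [0.0]
c3 tip [0.585  0.1949] [0.0]
c4 board [0.5093 0.202 ] [0.2704, 0.1302, 0.269, 0.1313]
  board yaw 171.076992988481
c4 tile [0.4356 0.2091] [0.0896, 0.0883, 0.0893, 0.0906]
    -0.8955803269594764
    -91.46228038768527
    -179.44092795123174
    88.76207261403593
c4 collar [0.5828 0.1896] [0.0]
c4 tip [0.5831 0.1952] [0.0]
[0.5841 0.1959 0.1987] [ 0.4229 -0.2098  0.0283]
```

```bash
cat >> h.py <<'E'
def go(x,y,z,yaw,n=None):
    """print remaining shift in tool axes (mm) and turn (rad about tool z) from measured pose"""
    s=robot.sense(); Rm=R.from_euler('xyz',s['tool_rot'],degrees=True).as_matrix()
    d=Rm.T@(np.array([x,y,z])-s['tcp_pos'])
    t=(yaw-s['tool_rot'][2]+180)%360-180
    print('pos',np.round(s['tcp_pos'],4),'rot',np.round(s['tool_rot'],2),'F',np.round(s['wrist_force'],2),'M',np.round(s['torque'],2),'w',round(s['gripper_width'],4),'t',round(s['clock'],2))
    print('J',np.round(s['joint_positions'],1))
    print('tool shift m',np.round(d,4),'turn rad',round(-np.radians(t),4),'rows>=',max(np.linalg.norm(d)/.05,abs(t)/8.59))
E
python3 - <<'E'
from h import *
c=robot.read_camera('wrist'); print(np.round(c['T_tool_cam'],3),c['K'],c['k1'])
go(.494,-.183,.2,21.2)
E
```

```text
[[ 0.001 -0.949 -0.316  0.081]
 [ 1.     0.001 -0.    -0.   ]
 [ 0.    -0.316  0.949 -0.178]
 [ 0.     0.     0.     1.   ]] [[406.46291744   0.         322.20595835]
 [  0.         406.46291744 239.01661164]
 [  0.           0.           1.        ]] -0.042288395539228286
pos [ 0.1863 -0.6224  0.1956] rot [-179.94    0.     16.66] F [ 0.4  -0.75  0.27] M [-0.   -0.01  0.04] w 0.0854 t 0.2
J [67.7 19.1  2.3 84.  -0.8 77.  -3.4]
tool shift m [ 0.4208 -0.3327 -0.004 ] turn rad -0.0792 rows>= 10.72948264969139
```

```bash
python3 -m inch '[[0.0854,[0.02,-0.016,0],-0.007],[0.0854,[0.036,-0.028,0],-0.007],[0.0854,[0.036,-0.028,0],-0.007]]'; python3 -c "
from h import *
go(.494,-.183,.2,21.2)"
```

```text
clock: 0.5
tcp_pos: [0.2532, -0.5258, 0.1957]
tool_rot: [-180.0, 0.0, 17.8]
wrist_force: [1.7, -0.7, -0.1]
gripper_width: 0.0855
pos [ 0.2532 -0.5258  0.1957] rot [-1.7997e+02  1.0000e-02  1.7790e+01] F [ 1.65 -0.72 -0.12] M [-0.   -0.09  0.04] w 0.0855 t 0.5
J [ 61.   11.5  -1.3  93.5   0.3  75.  -12.5]
tool shift m [ 0.334  -0.2528 -0.0042] turn rad -0.0595 rows>= 8.378717110185422
```

```bash
python3 -m inch '[[0.0854,[0.039,-0.03,0],-0.007],[0.0854,[0.039,-0.03,0],-0.007],[0.0854,[0.039,-0.03,0],-0.007],[0.0854,[0.039,-0.03,0],-0.007],[0.0854,[0.039,-0.03,0],-0.007]]';python3 -m inch '[[0.0854,[0.039,-0.03,0],-0.007],[0.0854,[0.039,-0.03,0],-0.007],[0.0854,[0.03,-0.02,0],-0.005],[0.0854,[0.02,-0.01,0],0]]'; python3 -c "
from h import *
go(.494,-.183,.2,21.2)"
```

```text
clock: 1.0
tcp_pos: [0.3905, -0.3204, 0.1963]
tool_rot: [180.0, -0.0, 19.9]
wrist_force: [1.7, -0.6, -0.3]
gripper_width: 0.0854
clock: 1.4
tcp_pos: [0.48, -0.1899, 0.1964]
tool_rot: [-180.0, -0.0, 21.2]
wrist_force: [0.1, 0.0, 0.1]
gripper_width: 0.0853
pos [ 0.48   -0.1899  0.1964] rot [-1.7999e+02 -4.0000e-02  2.1190e+01] F [0.1  0.04 0.14] M [-0.05 -0.06 -0.02] w 0.0853 t 1.4
J [ 36.7   4.7 -21.1 101.4   1.7  74.1 -53.6]
tool shift m [ 0.0156 -0.0013 -0.0036] turn rad -0.0002 rows>= 0.3202119972444913
```

```bash
python3 -m inch '[[0.0854,[0.012,-0.001,0],0],[0.0854,[0,0,0],0]]'; python3 -c "
from h import *
snap('wrist','w1')
go(.494,-.183,.2,21.2)"
```

```text
clock: 1.6
tcp_pos: [0.4903, -0.1877, 0.196]
tool_rot: [-180.0, -0.0, 21.0]
wrist_force: [0.1, 0.2, 0.5]
gripper_width: 0.0854
pos [ 0.4893 -0.1889  0.1959] rot [-1.7998e+02  3.0000e-02  2.0950e+01] F [ 0.74 -0.17  0.51] M [-0.    0.05  0.01] w 0.0855 t 1.65
J [ 36.1   5.8 -21.2 100.4   2.2  74.3 -54.6]
tool shift m [ 0.0065 -0.0038 -0.0041] turn rad -0.0044 rows>= 0.17200348058501494
```

View pics/w1.png

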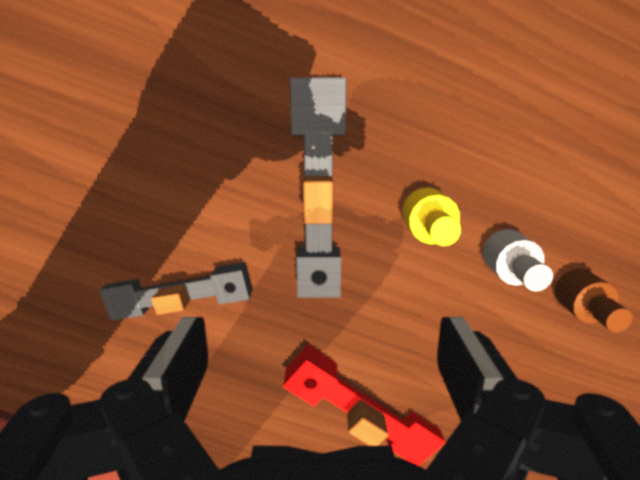

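```bash
python3 -c "
from h import *
crop('w1',270,60,370,310,3,'c6')
s=robot.sense();print(proj('w1',[s['tcp_pos'],[.49,-.189,0]]))
for n,u,v,z in [('blk',318,202,.05),('hole',319,277,.03),('foot',318,106,.02),('knob',538,276,.068)]: print(n,onz('w1',u,v,z))"
```

```text
[[323.81550687 285.48479657]
 [323.51229896 196.007646  ]]
blk [ 0.49394107 -0.18252249  0.05      ]
hole [ 0.42380738 -0.21005407  0.03      ]
foot [ 0.56358626 -0.15559323  0.02      ]
knob [ 0.50527796 -0.37342394  0.068     ]
```

View pics/c6.png

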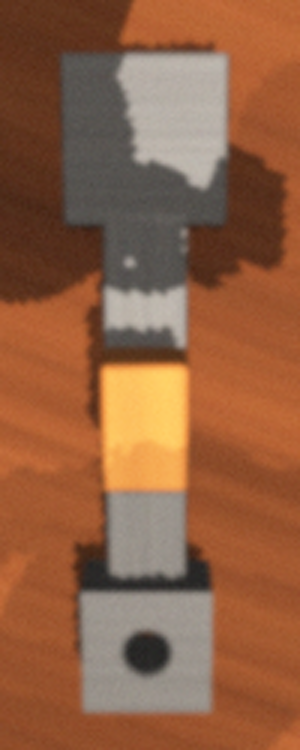

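```bash
python3 -c "
from h import *
go(.4937,-.1828,.014,21.3)"
```

```text
pos [ 0.4893 -0.1889  0.1959] rot [-1.7998e+02  3.0000e-02  2.0950e+01] F [ 0.74 -0.17  0.51] M [-0.    0.05  0.01] w 0.0855 t 1.65
J [ 36.1   5.8 -21.2 100.4   2.2  74.3 -54.6]
tool shift m [ 0.0064 -0.0041  0.1819] turn rad -0.0062 rows>= 3.641928823600063
```

```bash
python3 -m inch '[[0.0854,[0.003,-0.002,0.03],-0.006],[0.0854,[0.002,-0.001,0.035],0],[0.0854,[0,0,0.035],0],[0.0854,[0,0,0.03],0],[0.0854,[0,0,0],0]]'; python3 -c "
from h import *
go(.4937,-.1828,.014,21.3)
snap('wrist','w2')"
```

```text
clock: 2.15
tcp_pos: [0.489, -0.1846, 0.0624]
tool_rot: [-179.7, 0.3, 21.1]
wrist_force: [-0.2, 0.1, -0.1]
gripper_width: 0.0856
pos [ 0.489  -0.1846  0.0624] rot [-179.74    0.33   21.15] F [-0.17  0.07 -0.05] M [-0.    0.02  0.02] w 0.0856 t 2.15
J [ 35.   12.8 -21.4 109.3   5.4  59.3 -57.5]
tool shift m [0.0053 0.0003 0.0484] turn rad -0.0026 rows>= 0.9730317561374664
```

View pics/w2.png

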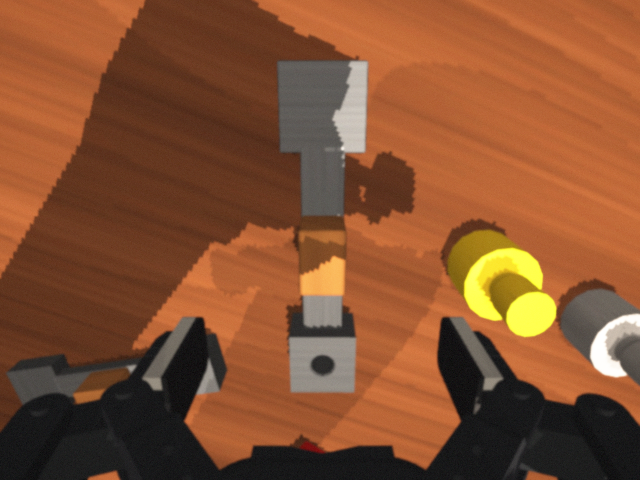

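```bash
python3 -m inch '[[0.0854,[0.004,0,0.018],-0.002],[0.0854,[0,0,0.016],0],[0.0854,[0,0,0.012],0],[0.0854,[0,0,0],0]]'; python3 -c "
from h import *
print(onz('w2',322,365,.03),onz('w2',323,107,.02),onz('w2',324,262,.05))
go(.4937,-.1828,.014,21.3)"
```

```text
clock: 2.6
tcp_pos: [0.4962, -0.1827, 0.0201]
tool_rot: [-180.0, 0.0, 21.4]
wrist_force: [0.4, 0.2, 0.3]
gripper_width: 0.0852
[ 0.42341557 -0.20964359  0.03      ] [ 0.56345757 -0.15591079  0.02      ] [ 0.49470543 -0.18322693  0.05      ]
pos [ 0.4962 -0.1827  0.0201] rot [-1.7998e+02  5.0000e-02  2.1360e+01] F [0.38 0.15 0.3 ] M [-0.03  0.02 -0.08] w 0.0852 t 2.6
J [ 34.1  16.2 -21.2 110.8   7.2  54.2 -59.2]
tool shift m [-0.0024 -0.0008  0.0061] turn rad 0.0011 rows>= 0.13259123527588523
```

```bash
python3 -m inch '[[0.0854,[-0.002,0,0.005],0],[0.0854,[0,0,0],0]]'; python3 -c "
from h import *
go(.4936,-.1828,.014,21.3)"
```

```text
clock: 2.8
tcp_pos: [0.4948, -0.1833, 0.0157]
tool_rot: [180.0, -0.0, 21.4]
wrist_force: [0.2, -1.5, -1.1]
gripper_width: 0.0855
pos [ 0.4948 -0.1833  0.0157] rot [ 1.7997e+02 -1.0000e-02  2.1390e+01] F [ 0.16 -1.45 -1.06] M [ 0.02  0.01 -0.03] w 0.0855 t 2.8
J [ 34.1  16.4 -21.1 111.2   7.3  53.6 -59.1]
tool shift m [-0.001  -0.0009  0.0017] turn rad 0.0015 rows>= 0.04244628651631243
```

```bash
python3 -m inch '[[0.03,[-0.001,0,0.001],0],[0.02,[0,0,0],0],[0.02,[0,0,0],0],[0.02,[0,0,0],0]]' 70; python3 -m inch '[[0.02,[0,0,0],0],[0.02,[0,0,0],0]]' 70;python3 -c "
from h import *
snap('wrist','w3')
go(.4936,-.1828,.014,21.3)"
```

```text
clock: 3.2
tcp_pos: [0.4941, -0.1832, 0.0144]
tool_rot: [180.0, -0.0, 21.4]
wrist_force: [-0.1, 0.2, 0.6]
gripper_width: 0.0281
clock: 3.4
tcp_pos: [0.4939, -0.1828, 0.0144]
tool_rot: [-180.0, 0.0, 21.4]
wrist_force: [-1.5, 2.4, 4.7]
gripper_width: 0.0208
pos [ 0.4939 -0.1828  0.0144] rot [-179.98    0.     21.43] F [-2.53  2.74  5.13] M [ 0.5   0.47 -0.  ] w 0.0205 t 3.45
J [ 34.2  16.4 -21.1 111.4   7.3  53.5 -59.1]
tool shift m [-0.0003 -0.0001  0.0004] turn rad 0.0023 rows>= 0.015500743335854526
```

View pics/w3.png

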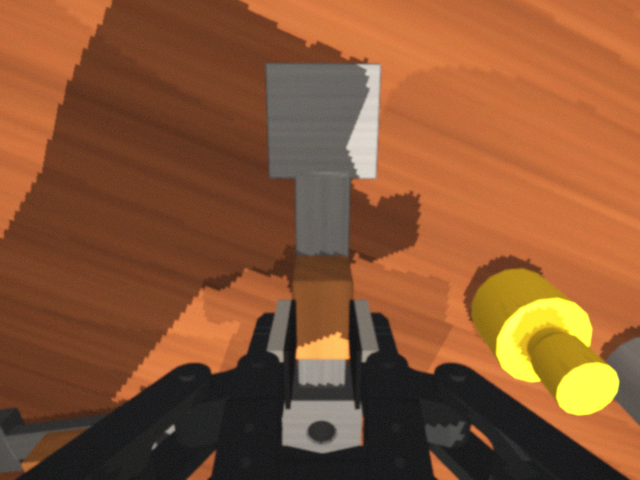

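```bash
python3 -m inch '[[0.01,[0,0,0],0],[0.01,[0,0,0],0],[0.01,[0,0,0],0]]' 70; python3 -m inch '[[0.01,[0,0,-0.01],0],[0.01,[0,0,-0.03],0],[0.01,[0,0,-0.04],0],[0.01,[0,0,-0.04],0],[0.01,[0,0,-0.04],0]]' 70;python3 -c "
from h import *
snap('wrist','w4')
go(.4936,-.1828,.014,21.3)"
```

```text
clock: 3.75
tcp_pos: [0.4944, -0.1832, 0.0181]
tool_rot: [179.9, 0.0, 21.4]
wrist_force: [-18.8, 8.3, 48.1]
gripper_width: 0.01
clock: 4.25
tcp_pos: [0.4938, -0.1833, 0.1757]
tool_rot: [180.0, -0.0, 21.4]
wrist_force: [0.8, -0.3, -0.8]
gripper_width: 0.01
pos [ 0.4969 -0.1842  0.1828] rot [179.63  -0.37  21.41] F [ 3.3  -0.56  5.84] M [-0.04 -0.15 -0.02] w 0.0098 t 4.3
J [ 35.8   6.5 -21.8 101.2   2.6  72.2 -55.2]
tool shift m [-0.0036 -0.0036  0.1687] turn rad 0.0019 rows>= 3.3759262361205864
```

View pics/w4.png

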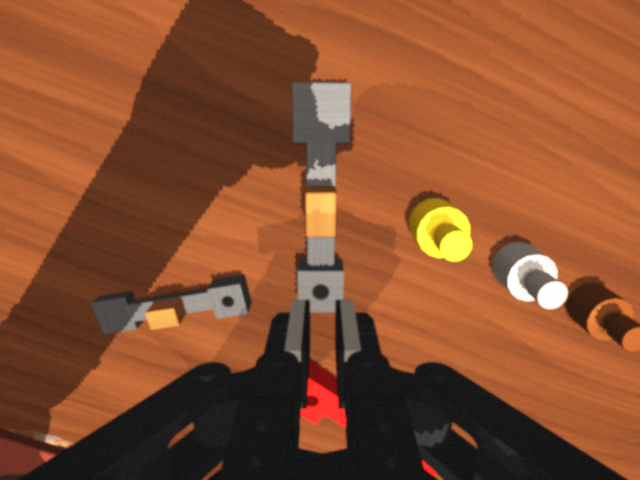

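```bash
python3 -c "
from h import *
crop('w3',220,230,430,480,3,'c7')
print(onz('w4',320,292,.03),onz('w4',321.5,112,.02),onz('w4',321,214,.05))
print(onz('w3',321,432,.03),onz('w3',322,121,.02))
print(proj('w3',[[.4939,-.1828,z] for z in (0,.0144,.035,.05)]))
snap('scene','s1');crop('s1',150,150,350,330,4,'c8')
go(.494,-.183,.2,21)"
```

```text
[ 0.42281505 -0.20910962  0.03      ] [ 0.56384878 -0.15522052  0.02      ] [ 0.49396036 -0.18225581  0.05      ]
[ 0.4234415  -0.20983267  0.03      ] [ 0.56354832 -0.15530705  0.02      ]
[[322.26409788 271.23025392]
 [322.25094241 283.00761834]
 [322.22856031 303.03126338]
 [322.20885709 320.64384143]]
pos [ 0.4971 -0.1843  0.1799] rot [179.63  -0.38  21.41] F [ 0.06  0.64 -0.6 ] M [-0.03 -0.1  -0.04] w 0.0098 t 4.35
J [ 35.8   6.6 -21.8 101.4   2.7  71.9 -55.3]
tool shift m [-0.0023 -0.0022 -0.0201] turn rad 0.0071 rows>= 0.4069615304326571
```

View pics/c7.png

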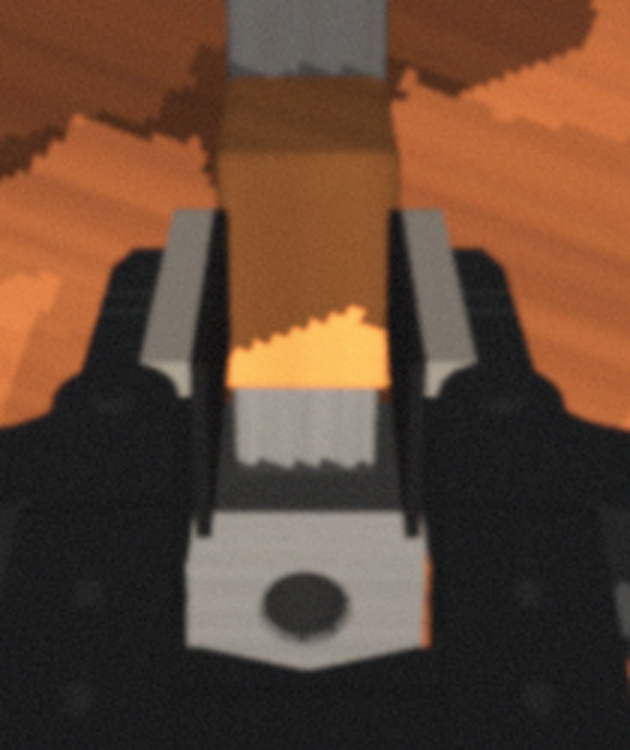

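View pics/c8.png

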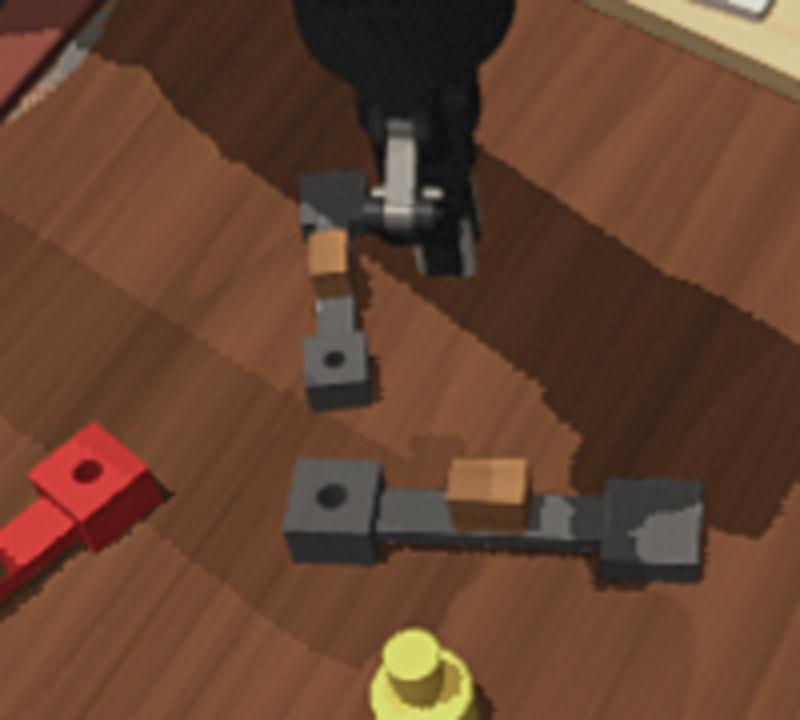

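```bash
python3 -c "
from h import *
print(proj('s1',[[.4971,-.1843,.18+z] for z in (0,.02,.04,.06,.1)]))
snap('top','t1');print(proj('t1',[[.4971,-.1843,.18+z] for z in (0,.04)]))
crop('s1',190,130,310,240,6,'c8');crop('w4',250,270,390,380,5,'c9')
go(.494,-.183,.2,21)"
```

```text
[[264.8363775  227.43429744]
 [263.49606701 219.84169423]
 [262.10195592 211.94896636]
 [260.65067616 203.73759936]
 [257.56164475 186.2767898 ]]
[[346.15687807 256.40495401]
 [347.29458723 252.50675744]]
pos [ 0.4957 -0.184   0.177 ] rot [179.76  -0.23  21.4 ] F [ 0.03  0.09 -1.9 ] M [-0.05  0.   -0.  ] w 0.01 t 4.4
J [ 35.8   6.8 -21.8 101.6   2.7  71.8 -55.3]
tool shift m [-0.0012 -0.0015 -0.023 ] turn rad 0.0069 rows>= 0.46115590012557717
```

View pics/c8.png

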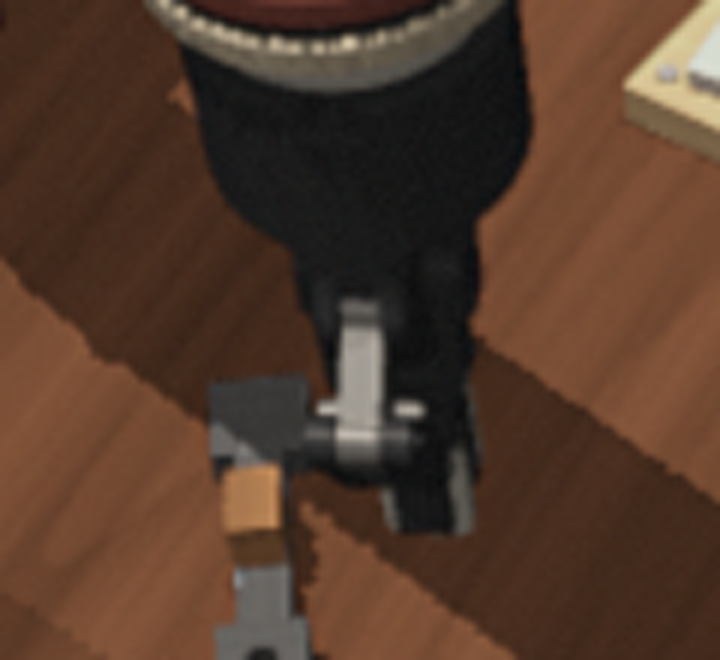

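View pics/c9.png

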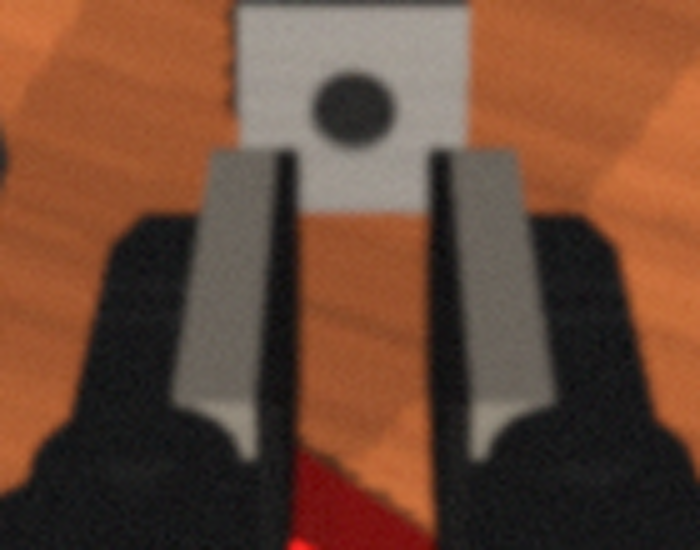

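```bash
python3 -c "
from h import *
T=np.eye(4);T[:3,:3]=R.from_euler('xyz',[180,0,21.4],degrees=True).as_matrix();T[:3,3]=[.4965,-.184,.180]
Tw=T.copy();Tw[:3,:3]=R.from_euler('xyz',[179.63,-.37,21.41],degrees=True).as_matrix();Tw[:3,3]=[.4969,-.1842,.1828]
for zt in (0,-.02,-.04):
  for x in (-.02,0):
    P=np.array([[x+sx,sy,zt,1] for sx in (.011,-.011) for sy in (-.007,.007)])
    print(zt,x,'s',proj('s1',(T@P.T).T[:,:3]).round(0).tolist(),'w',proj('w4',(Tw@P.T).T[:,:3]).round(0).tolist(),'t',proj('t1',(T@P.T).T[:,:3]).round(0).tolist()[0])
crop('t1',290,190,440,320,5,'c10')
"
```

```text
0 -0.02 s [[260.0, 224.0], [259.0, 230.0], [246.0, 223.0], [245.0, 230.0]] w [[311.0, 302.0], [341.0, 302.0], [312.0, 342.0], [341.0, 342.0]] t [345.0, 262.0]
0 0 s [[272.0, 224.0], [271.0, 231.0], [258.0, 224.0], [257.0, 230.0]] w [[311.0, 262.0], [342.0, 262.0], [311.0, 305.0], [341.0, 306.0]] t [341.0, 253.0]
-0.02 -0.02 s [[258.0, 216.0], [257.0, 223.0], [245.0, 216.0], [243.0, 222.0]] w [[310.0, 324.0], [343.0, 324.0], [310.0, 368.0], [342.0, 368.0]] t [345.0, 260.0]
-0.02 0 s [[271.0, 216.0], [270.0, 223.0], [257.0, 216.0], [256.0, 223.0]] w [[309.0, 281.0], [344.0, 281.0], [310.0, 328.0], [343.0, 328.0]] t [341.0, 251.0]
-0.04 -0.02 s [[257.0, 208.0], [256.0, 215.0], [243.0, 208.0], [242.0, 215.0]] w [[308.0, 351.0], [345.0, 352.0], [309.0, 399.0], [344.0, 399.0]] t [346.0, 258.0]
-0.04 0 s [[269.0, 208.0], [268.0, 215.0], [255.0, 208.0], [254.0, 215.0]] w [[307.0, 304.0], [347.0, 304.0], [308.0, 356.0], [345.0, 356.0]] t [342.0, 249.0]
```

View pics/c10.png

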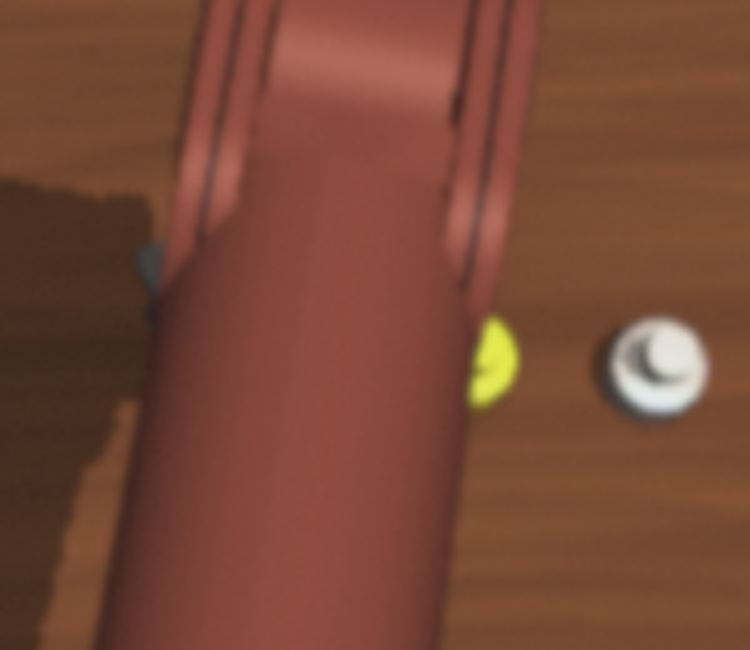

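```bash
python3 -m inch '[[0.0854,[0,0,0],0],[0.0854,[0,0,0.02],0],[0.0854,[0,0,0.03],0],[0.0854,[0,0,0.03],0],[0.0854,[0,0,0.03],0]]' 70; python3 -m inch '[[0.0854,[0,0,0.03],0],[0.0854,[0,0,0.02],0],[0.0854,[0,0,0],0]]'; python3 -c "
from h import *
go(.4935,-.1826,-.022,21.25)"
```

```text
clock: 4.9
tcp_pos: [0.4927, -0.1829, 0.0615]
tool_rot: [-179.9, 0.1, 21.4]
wrist_force: [-0.2, 0.7, -0.3]
gripper_width: 0.0814
clock: 5.2
tcp_pos: [0.4905, -0.182, 0.01]
tool_rot: [-179.7, 0.3, 21.4]
wrist_force: [-0.0, 0.2, 0.1]
gripper_width: 0.0854
pos [ 0.4905 -0.182   0.01  ] rot [-179.69    0.32   21.43] F [-0.04  0.24  0.14] M [-0.07  0.04  0.06] w 0.0854 t 5.2
J [ 34.3  16.7 -21.2 111.6   7.4  53.4 -59.2]
tool shift m [0.0028 0.0018 0.032 ] turn rad 0.0032 rows>= 0.6435260916644321
```

```bash
python3 -m inch '[[0.0854,[0,0,0.008],0.003],[0.0854,[0,0,0.008],0],[0.0854,[0,0,0.008],0],[0.0854,[0,0,0.006],0],[0.0854,[0,0,0],0]]'; python3 -c "
from h import *
go(.4935,-.1826,-.022,21.25);snap('wrist','w5')"
```

```text
clock: 5.7
tcp_pos: [0.4934, -0.183, -0.0165]
tool_rot: [-180.0, 0.0, 21.2]
wrist_force: [-0.2, 0.4, -1.4]
gripper_width: 0.0854
pos [ 0.4934 -0.183  -0.0165] rot [-1.7996e+02  4.0000e-02  2.1250e+01] F [-0.2   0.38 -1.42] M [-0.    0.03  0.01] w 0.0854 t 5.7
J [ 33.7  19.  -20.8 112.6   8.6  50.  -60.4]
tool shift m [ 0.0002 -0.0004  0.0055] turn rad -0.0001 rows>= 0.1102600510337115
```

View pics/w5.png

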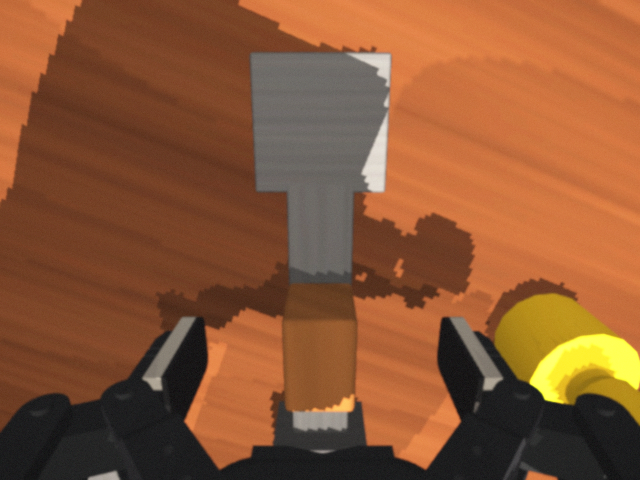

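```bash
python3 -m inch '[[0.02,[0,0,0.004],0],[0.02,[0,0,0],0],[0.02,[0,0,0],0],[0.02,[0,0,0],0],[0.02,[0,0,0],0]]' 70; python3 -m inch '[[0.02,[0,0,0],0],[0.02,[0,0,0],0]]';python3 -c "
from h import *
go(.4935,-.1826,-.022,21.25);snap('wrist','w6')"
```

```text
clock: 6.25
tcp_pos: [0.4942, -0.1832, -0.0194]
tool_rot: [180.0, -0.0, 21.2]
wrist_force: [-0.6, 0.4, 5.4]
gripper_width: 0.023
clock: 6.45
tcp_pos: [0.4942, -0.1832, -0.0194]
tool_rot: [180.0, -0.0, 21.2]
wrist_force: [-1.3, 1.0, 5.4]
gripper_width: 0.0227
pos [ 0.4942 -0.1832 -0.0194] rot [ 1.7998e+02 -2.0000e-02  2.1250e+01] F [-1.29  0.95  5.43] M [ 0.13  0.27 -0.01] w 0.0227 t 6.45
J [ 33.7  19.2 -20.8 112.7   8.8  49.6 -60.5]
tool shift m [-0.0005 -0.0008  0.0026] turn rad -0.0001 rows>= 0.05486593414055899
```

View pics/w6.png

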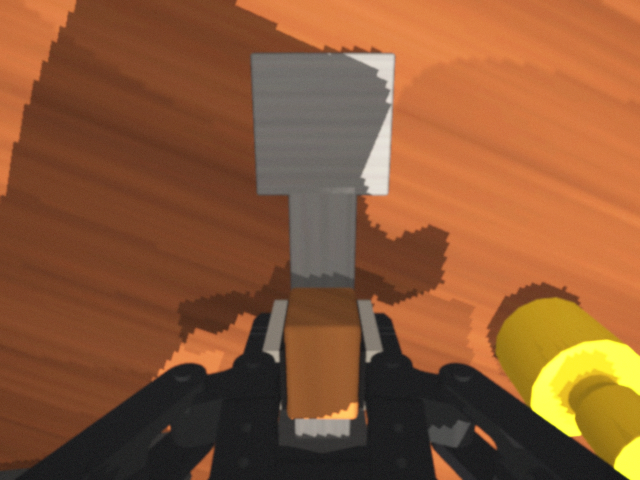

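```bash
python3 -m inch '[[0.015,[0,0,0],0],[0.015,[0,0,-0.004],0],[0.015,[0,0,-0.008],0],[0.015,[0,0,-0.012],0],[0.015,[0,0,-0.02],0]]' 110; python3 -m inch '[[0.015,[0,0,-0.03],0],[0.015,[0,0,-0.035],0],[0.015,[0,0,-0.035],0],[0.015,[0,0,-0.03],0],[0.015,[0,0,-0.02],0]]';python3 -m inch '[[0.015,[0,0,-0.02],0],[0.015,[0,0,-0.01],0],[0.015,[0,0,0],0],[0.015,[0,0,0],0]]';python3 -c "
from h import *
go(.4935,-.1826,.2,21.25);snap('wrist','w7');snap('scene','s2')"
```

```text
clock: 7.0
tcp_pos: [0.4929, -0.1828, 0.0242]
tool_rot: [-179.9, 0.1, 21.2]
wrist_force: [0.9, -0.6, -3.9]
gripper_width: 0.0228
clock: 7.5
tcp_pos: [0.4945, -0.1832, 0.1776]
tool_rot: [179.9, -0.1, 21.3]
wrist_force: [0.9, -0.7, -5.4]
gripper_width: 0.0228
clock: 7.9
tcp_pos: [0.4935, -0.183, 0.2035]
tool_rot: [-180.0, 0.0, 21.2]
wrist_force: [-0.1, -0.4, -5.3]
gripper_width: 0.023
pos [ 0.4935 -0.183   0.2035] rot [-1.7997e+02  4.0000e-02  2.1250e+01] F [-0.08 -0.41 -5.28] M [ 0.03 -0.03  0.04] w 0.023 t 7.9
J [ 36.    5.8 -21.9  99.5   2.2  75.2 -55.1]
tool shift m [ 0.0002 -0.0004  0.0035] turn rad -0.0001 rows>= 0.071264961741723
```

View pics/w7.png

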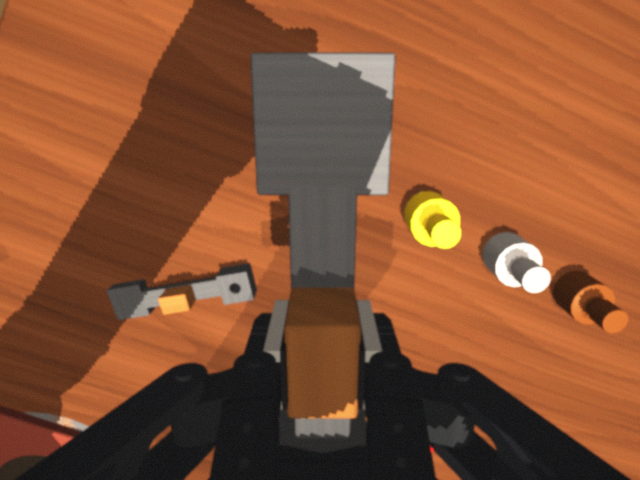

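View pics/s2.png

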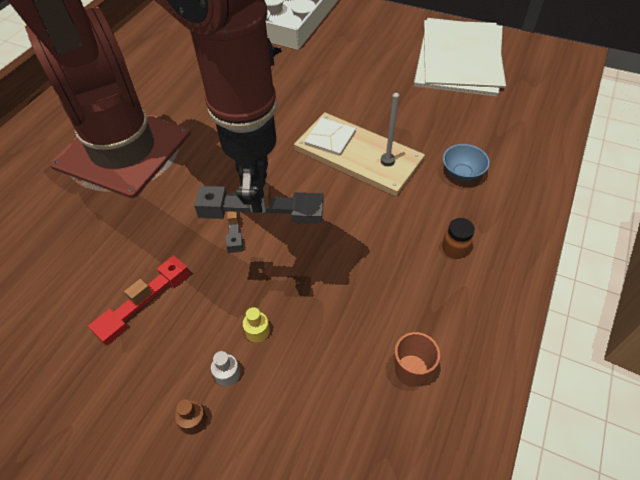

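```bash
python3 -c "
from h import *
s=robot.sense()
d=np.array([.5093,.2057])-s['tcp_pos'][:2]; n=18; tot=173-21.25
for k in range(n):
  p=np.radians(21.25+tot*k/n); q=d/n
  print(k,np.round([q@[np.cos(p),np.sin(p)],q@[np.sin(p),-np.cos(p)]],4),round(-np.radians(tot/n),4))
"
```

```text
0 [ 0.0087 -0.0198] -0.1471
1 [ 0.0115 -0.0183] -0.1471
2 [ 0.014  -0.0164] -0.1471
3 [ 0.0163 -0.0142] -0.1471
4 [ 0.0182 -0.0117] -0.1471
5 [ 0.0197 -0.0089] -0.1471
6 [ 0.0208 -0.0059] -0.1471
7 [ 0.0214 -0.0028] -0.1471
8 [0.0216 0.0004] -0.1471
9 [0.0213 0.0036] -0.1471
10 [0.0206 0.0067] -0.1471
11 [0.0194 0.0096] -0.1471
12 [0.0177 0.0123] -0.1471
13 [0.0157 0.0148] -0.1471
14 [0.0134 0.0169] -0.1471
15 [0.0108 0.0187] -0.1471
16 [0.0079 0.0201] -0.1471
17 [0.0049 0.0211] -0.1471
```

```bash
python3 -m inch '[[0.015,[0.0087,-0.0198,0],-0.147],[0.015,[0.0115,-0.0183,0],-0.147],[0.015,[0.014,-0.0164,0],-0.147],[0.015,[0.0163,-0.0142,0],-0.147],[0.015,[0.0182,-0.0117,0],-0.147]]' ; python3 -m inch '[[0.015,[0.0197,-0.0089,0],-0.147],[0.015,[0.0208,-0.0059,0],-0.147],[0.015,[0.0214,-0.0028,0],-0.147],[0.015,[0.0216,0.0004,0],-0.147],[0.015,[0.0213,0.0036,0],-0.147]]';python3 -c "
from h import *
go(.5093,.2057,.2,173)"
```

```text
clock: 8.5
tcp_pos: [0.4979, -0.0743, 0.2032]
tool_rot: [-179.9, 0.0, 63.7]
wrist_force: [0.5, -0.3, -5.2]
gripper_width: 0.0227
clock: 9.0
tcp_pos: [0.5024, 0.0335, 0.2032]
tool_rot: [-179.9, -0.0, 105.8]
wrist_force: [-0.4, 0.8, -4.7]
gripper_width: 0.0231
pos [0.5024 0.0335 0.2032] rot [-1.7991e+02 -4.0000e-02  1.0582e+02] F [-0.39  0.82 -4.67] M [ 0.05 -0.01  0.05] w 0.0231 t 9.0
J [ 26.    4.2 -36.1 101.7   2.5  75.1   5.1]
tool shift m [0.1638 0.0535 0.0033] turn rad -1.1726 rows>= 7.821171511259706
```

```bash
python3 -m inch '[[0.015,[0.0206,0.0067,-0.002],-0.147],[0.015,[0.0194,0.0096,-0.002],-0.147],[0.015,[0.0177,0.0123,-0.002],-0.147],[0.015,[0.0157,0.0148,-0.002],-0.147],[0.015,[0.0134,0.0169,0],-0.147]]' ; python3 -m inch '[[0.015,[0.0108,0.0187,0],-0.147],[0.015,[0.0079,0.015,0],-0.147],[0.015,[0.005,0.015,0],-0.12],[0.015,[0,0.01,0],-0.03],[0.015,[0,0,0],0]]';python3 -c "
from h import *
go(.5093,.2057,.2,173);snap('scene','s3');snap('top','t3');snap('wrist','w8');go(.5093,.2057,.2,173)"
```

```text
clock: 9.5
tcp_pos: [0.5074, 0.1414, 0.2115]
tool_rot: [-180.0, -0.1, 147.9]
wrist_force: [0.2, -0.7, -5.7]
gripper_width: 0.0227
clock: 10.0
tcp_pos: [0.5079, 0.206, 0.2116]
tool_rot: [180.0, -0.1, 173.0]
wrist_force: [0.4, 0.3, -4.4]
gripper_width: 0.0224
pos [0.5079 0.206  0.2116] rot [ 1.7997e+02 -7.0000e-02  1.7303e+02] F [ 0.36  0.27 -4.45] M [ 0.02 -0.06 -0.01] w 0.0224 t 10.0
J [ 15.9  11.8 -48.3  95.    8.9  77.3  49.3]
tool shift m [-0.0015 -0.0002  0.0116] turn rad 0.0005 rows>= 0.23398976830948456
pos [0.5084 0.2037 0.2119] rot [-1.7996e+02 -3.0000e-02  1.7283e+02] F [-0.51 -0.62 -4.72] M [-0.05  0.01  0.07] w 0.0226 t 10.15
J [ 16.   11.7 -48.2  95.    8.9  77.3  49.3]
tool shift m [-0.0006  0.0021  0.0119] turn rad -0.003 rows>= 0.24147967946708707
```

View pics/s3.png

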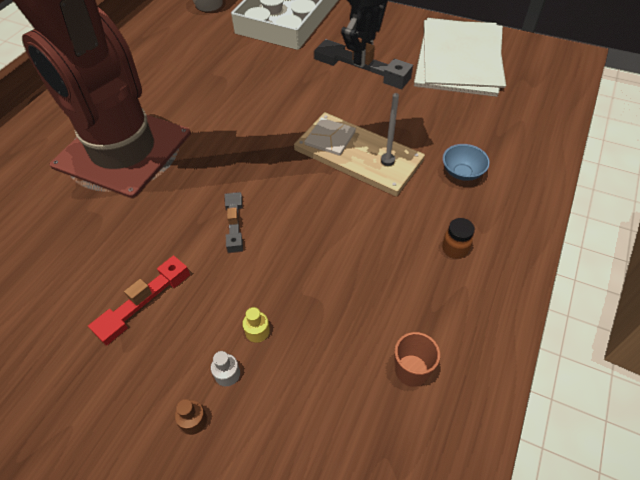

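View pics/t3.png

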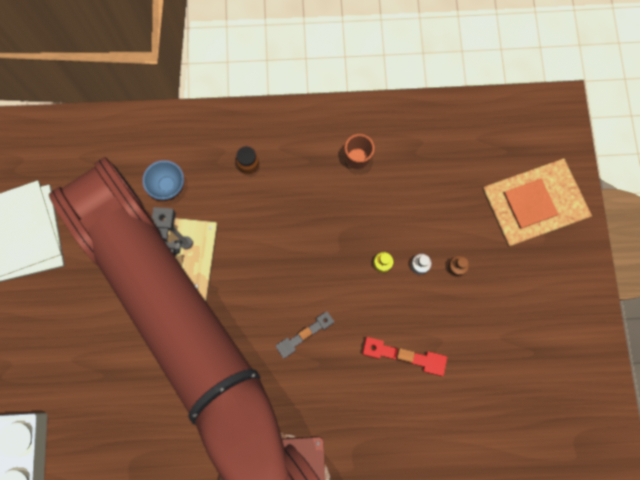

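View pics/w8.png

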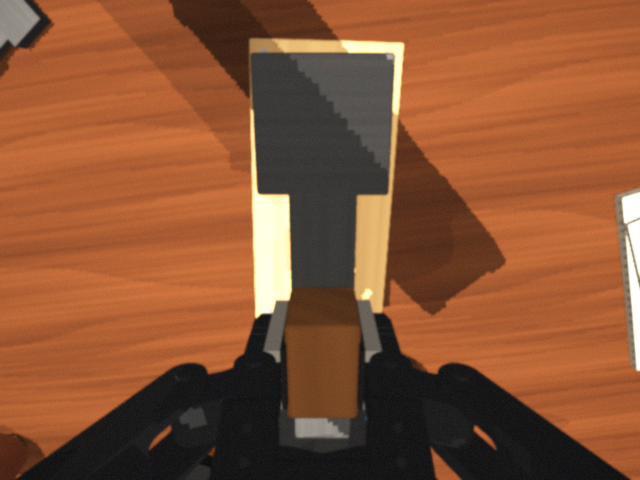

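```bash
python3 -c "
from h import *
crop('s3',340,30,460,180,5,'c11');crop('t3',130,190,230,270,7,'c12')"
```

```text
(no output)
```

View pics/c11.png

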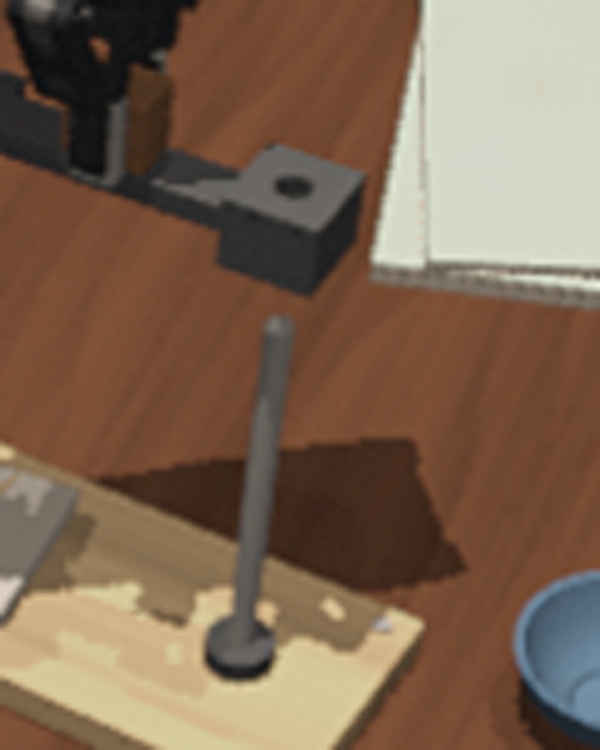

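View pics/c12.png

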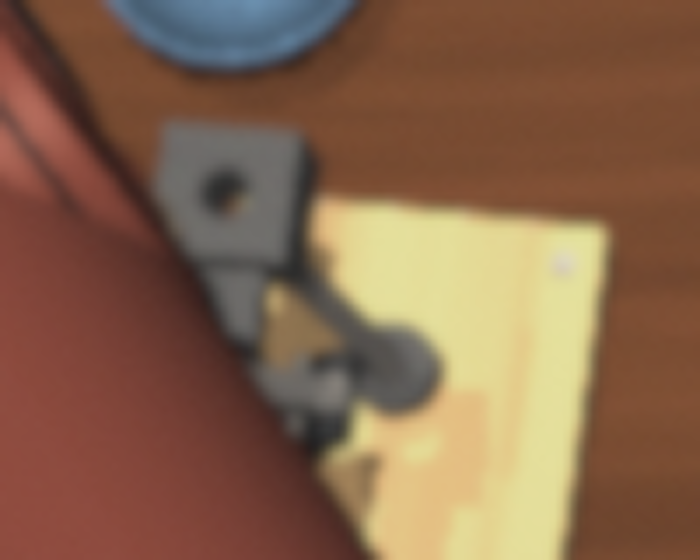

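```bash
python3 -c "
from h import *
C={'c11':('s3',340,30,5),'c12':('t3',130,190,7)}
def px(c,x,y): f,x0,y0,k=C[c]; return f,x0+(x+.5)/k-.5,y0+(y+.5)/k-.5
print('hole',tri([px('c11',294,186),px('c12',224,191)]),onz(*px('c11',294,186),.2613),onz(*px('c12',224,191),.2613))
print('tip',onz(*px('c11',279,321),.2))
t=np.array([.5081,.2045]);p=np.radians(172.95)
print('pred',t-.0754*np.array([np.cos(p),np.sin(p)])-.0008*np.array([np.sin(p),-np.cos(p)]))
"
```

```text
hole [0.58344139 0.19527722 0.26096338] [0.58400728 0.19543518 0.2613    ] [0.58275488 0.1948347  0.2613    ]
tip [0.58423165 0.19592187 0.2       ]
pred [0.58283174 0.1944518 ]
```

```bash
python3 -m inch '[[0.015,[0,0,0.006],0],[0.015,[0,0,0.006],0],[0.015,[0,0,0.005],0],[0.015,[0,0,0.003],0],[0.015,[0,0,0],0]]' ; python3 -m inch '[[0.015,[0,0,0],0],[0.015,[0,0,0],0],[0.015,[0,0,0],0]]';python3 -c "
from h import *
go(.5093,.2057,.2,173);snap('scene','s4');go(.5093,.2057,.2,173);snap('top','t4');go(.5093,.2057,.2,173)
crop('s4',370,40,430,110,9,'c13');crop('t4',140,195,200,255,10,'c14')"
```

```text
clock: 10.65
tcp_pos: [0.508, 0.2045, 0.1916]
tool_rot: [-180.0, -0.1, 173.0]
wrist_force: [-0.2, 0.7, -4.3]
gripper_width: 0.0228
clock: 10.95
tcp_pos: [0.5084, 0.2049, 0.1925]
tool_rot: [180.0, 0.0, 173.0]
wrist_force: [-0.9, 0.2, -4.1]
gripper_width: 0.023
pos [0.5084 0.2049 0.1925] rot [1.7999e+02 2.0000e-02 1.7302e+02] F [-0.9   0.16 -4.06] M [ 0.02 -0.05  0.03] w 0.023 t 10.95
J [ 15.8  12.4 -48.1  96.6   9.6  75.2  48.9]
tool shift m [-0.0008  0.0009 -0.0075] turn rad 0.0003 rows>= 0.1528009114931355
pos [0.5084 0.2049 0.1924] rot [1.7999e+02 2.0000e-02 1.7302e+02] F [-0.57 -0.38 -4.69] M [-0.02  0.03 -0.07] w 0.023 t 11.0
J [ 15.8  12.4 -48.1  96.6   9.6  75.2  48.9]
tool shift m [-0.0008  0.0009 -0.0076] turn rad 0.0004 rows>= 0.15331711489966535
pos [0.5083 0.2048 0.1924] rot [1.7999e+02 1.0000e-02 1.7302e+02] F [ 0.25 -0.19 -4.48] M [ 0.05 -0.03  0.07] w 0.0225 t 11.05
J [ 15.8  12.4 -48.1  96.6   9.6  75.2  48.9]
tool shift m [-0.0009  0.001  -0.0076] turn rad 0.0004 rows>= 0.15434414069332705
```

View pics/c13.png

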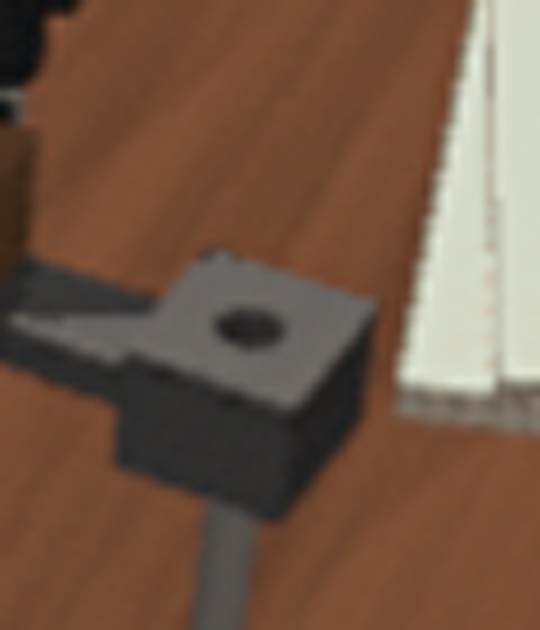

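View pics/c14.png

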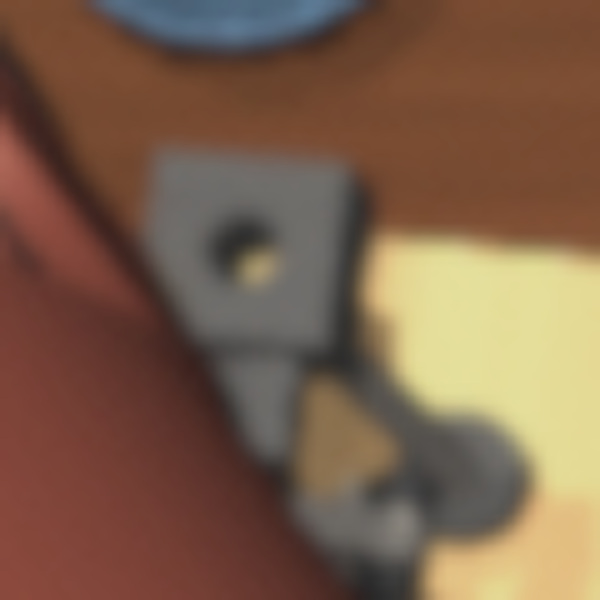

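```bash
python3 -c "
from h import *
C={'c13':('s4',370,40,9),'c14':('t4',140,195,10)}
def px(c,x,y): f,x0,y0,k=C[c]; return f,x0+(x+.5)/k-.5,y0+(y+.5)/k-.5
print('hole',tri([px('c13',250,328),px('c14',245,248)]),onz(*px('c13',250,328),.2418),onz(*px('c14',245,248),.2418))
t=np.array([.5084,.2049]);p=np.radians(173.02)
print('pred',t-.0754*np.array([np.cos(p),np.sin(p)])-.0008*np.array([np.sin(p),-np.cos(p)]))
crop('s3',380,85,410,110,20,'c15');crop('t0',155,215,195,255,15,'c16')
"
```

```text
hole [0.58356332 0.19481315 0.24119359] [0.58425749 0.19465983 0.2418    ] [0.582764  0.1942836 0.2418   ]
pred [0.58314396 0.1949431 ]
```

View pics/c15.png

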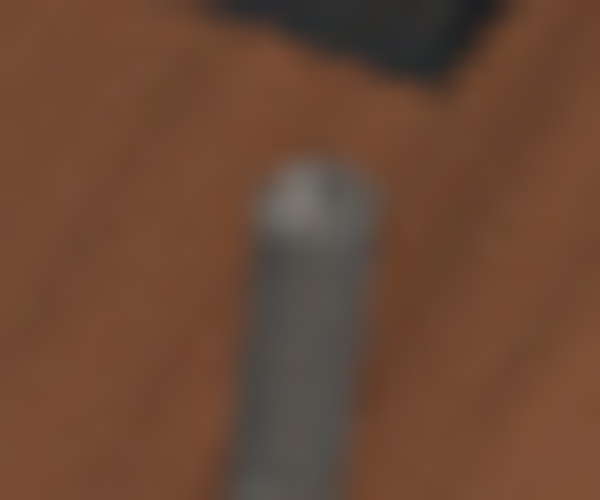

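View pics/c16.png

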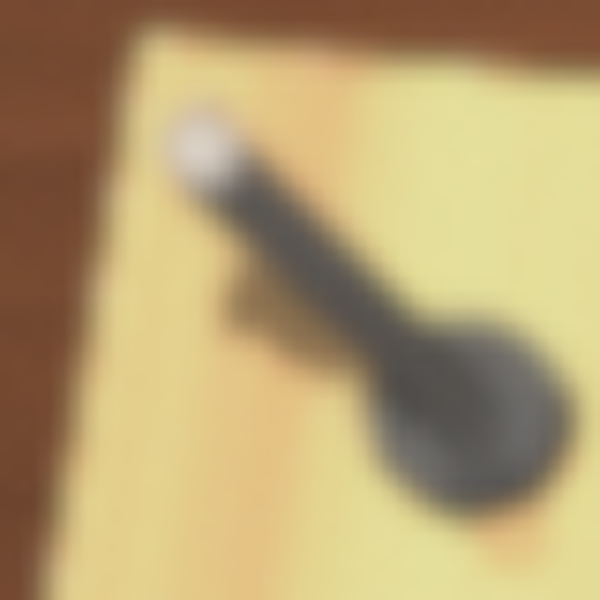

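```bash
python3 -c "
from h import *
print('tip scene',onz('s3',395.33,93.8,.2),'tip top',onz('t0',168.07,224.73,.2))
print('collar top-cam',onz('t0',186.0,242.5,.032))
crop('s3',370,145,405,175,18,'c17')
"
```

```text
tip scene [0.58410659 0.19586855 0.2       ] tip top [0.58227186 0.19534558 0.2       ]
collar top-cam [0.58191681 0.18991682 0.032     ]
```

View pics/c17.png

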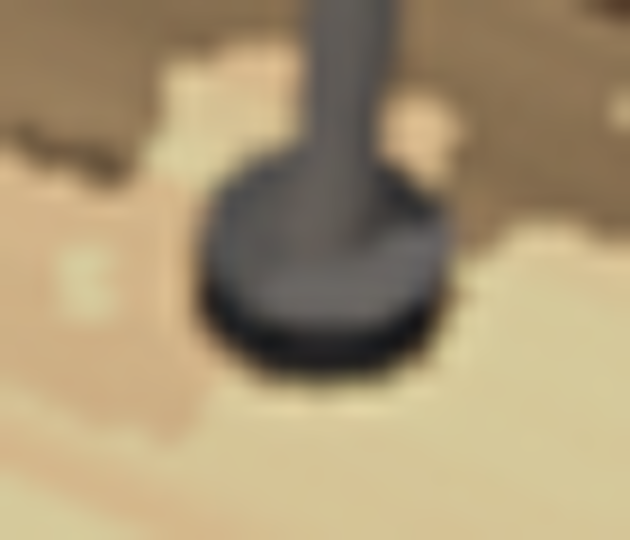

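```bash
python3 -c "
from h import *
print('collar scene',onz('s3',387.7,158.03,.032))
go(.5081,.206,.188,173)
"
```

```text
collar scene [0.58567625 0.18952085 0.032     ]
pos [0.5083 0.2048 0.1924] rot [1.7999e+02 1.0000e-02 1.7302e+02] F [ 0.25 -0.19 -4.48] M [ 0.05 -0.03  0.07] w 0.0225 t 11.05
J [ 15.8  12.4 -48.1  96.6   9.6  75.2  48.9]
tool shift m [0.0004 0.0011 0.0044] turn rad 0.0004 rows>= 0.09096681609733581
```

```bash
python3 -m inch '[[0.015,[0.0003,0.0006,0.002],0],[0.015,[0,0.0005,0.003],0],[0.015,[0,0,0.002],0],[0.015,[0,0,0],0],[0.015,[0,0,0],0]]' ;python3 -m inch '[[0.015,[0,0,0.002],0],[0.015,[0,0,0.002],0],[0.015,[0,0,0.002],0],[0.015,[0,0,0],0]]'; python3 -c "
from h import *
go(.5081,.206,.188,173)
"
```

```text
clock: 11.55
tcp_pos: [0.508, 0.2059, 0.1851]
tool_rot: [180.0, -0.0, 173.0]
wrist_force: [-0.0, 0.4, -5.1]
gripper_width: 0.0225
clock: 11.95
tcp_pos: [0.508, 0.2058, 0.1789]
tool_rot: [-180.0, -0.0, 173.0]
wrist_force: [3.1, -0.6, -3.3]
gripper_width: 0.0228
pos [0.508  0.2058 0.1789] rot [-1.7999e+02 -2.0000e-02  1.7302e+02] F [ 3.11 -0.58 -3.27] M [-0.41 -2.3  -0.04] w 0.0228 t 11.95
J [ 15.5  13.1 -48.1  97.7  10.1  73.8  48.3]
tool shift m [-0.0001  0.0002 -0.0091] turn rad 0.0003 rows>= 0.1829333811759009
```

```bash
python3 -c "
from h import *
snap('scene','s5');go(.5081,.206,.188,173);snap('top','t5');go(.5081,.206,.188,173)
crop('s5',360,50,430,120,8,'c18');crop('t5',140,195,200,255,10,'c19')
"
```

```text
pos [0.508  0.2058 0.179 ] rot [-1.7999e+02 -2.0000e-02  1.7302e+02] F [-2.32  0.55 -4.73] M [-0.55 -3.92  0.04] w 0.0225 t 12.0
J [ 15.5  13.1 -48.1  97.7  10.1  73.8  48.3]
tool shift m [-0.0001  0.0002 -0.009 ] turn rad 0.0004 rows>= 0.17907839748570858
pos [0.508  0.2059 0.1792] rot [-1.8000e+02 -1.0000e-02  1.7302e+02] F [-4.69  0.2  -4.82] M [-0.35 -2.61 -0.09] w 0.0228 t 12.05
J [ 15.5  13.1 -48.1  97.7  10.1  73.8  48.3]
tool shift m [-0.      0.0001 -0.0088] turn rad 0.0003 rows>= 0.17610226936034346
```

View pics/c18.png

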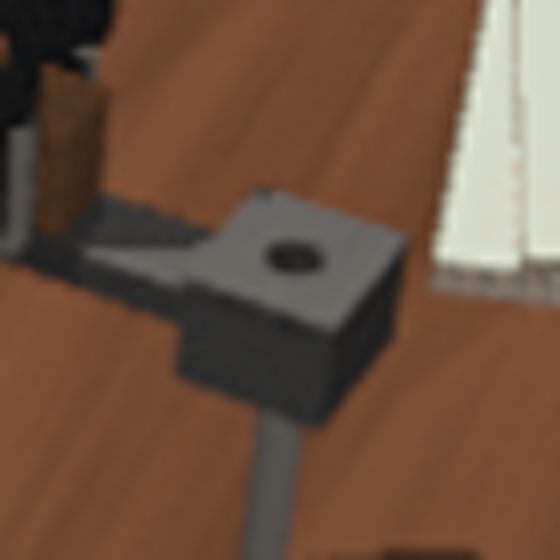

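View pics/c19.png

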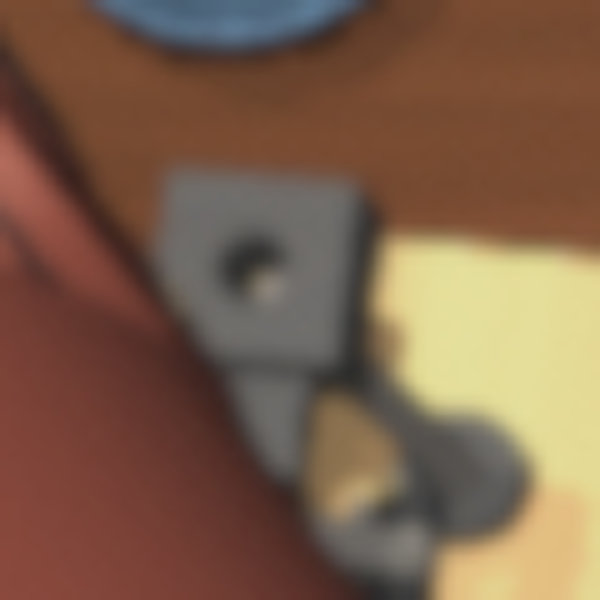

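```bash
for i in 1 2; do python3 -m inch '[[0.015,[0,0,0],0]]' >/dev/null; python3 -c "
from h import *
go(.5081,.206,.188,173);print(robot.sense()['tau'].round(2))
"; done
```

```text
pos [0.5081 0.206  0.1793] rot [179.99  -0.   173.02] F [-0.92  1.15 -4.62] M [ 0.52  3.4  -0.02] w 0.0226 t 12.15
J [ 15.5  13.1 -48.1  97.6  10.1  73.8  48.3]
tool shift m [ 0.      0.     -0.0087] turn rad 0.0004 rows>= 0.17389811113845252
[ 0.000e+00 -4.693e+01 -6.900e+00 -4.155e+01  0.000e+00  2.000e-02
 -0.000e+00]
pos [0.5082 0.2059 0.1793] rot [1.7999e+02 2.0000e-02 1.7302e+02] F [ 4.53 -0.39 -5.83] M [0.21 1.26 0.04] w 0.0227 t 12.25
J [ 15.5  13.1 -48.1  97.6  10.1  73.8  48.3]
tool shift m [ 0.0001  0.0001 -0.0087] turn rad 0.0004 rows>= 0.17349682252594717
[-0.000e+00 -4.698e+01 -6.920e+00 -4.160e+01  2.000e-02 -0.000e+00
  0.000e+00]
```

```bash
for i in 1 2 3; do python3 -m inch '[[0.015,[0,0,0],0]]' >/dev/null; python3 -c "
from h import *
s=robot.sense();print(s['wrist_force'].round(2),s['torque'].round(2),s['tcp_pos'].round(4))
"; done
python3 -c "
from h import *
for i in range(4):
  robot.read_camera('wrist');s=robot.sense();print(s['wrist_force'].round(2),s['torque'].round(2),s['tcp_pos'].round(4))
"
```

```text
[-1.53  0.15 -4.75] [-0.55 -3.84 -0.05] [0.5081 0.2059 0.1793]
[-3.63  0.77 -1.79] [ 0.02  0.28 -0.03] [0.5081 0.2059 0.1793]
[ 2.7   0.35 -8.27] [0.53 3.79 0.02] [0.5081 0.2059 0.1793]
[ 4.81 -1.22 -6.03] [0.3  1.73 0.04] [0.5082 0.2059 0.1792]
[ 3.35 -1.41 -1.74] [-0.28 -1.81  0.02] [0.5082 0.2059 0.1793]
[-0.44 -0.11 -4.08] [-0.57 -3.82 -0.05] [0.5081 0.2059 0.1792]
[-3.23  0.09 -6.07] [-0.44 -3.19 -0.03] [0.5081 0.2059 0.1792]
```

```bash
python3 -m inch '[[0.015,[0,0,-0.004],0],[0.015,[0,0,-0.004],0],[0.015,[0,0,0],0]]' >/dev/null;
python3 -c "
from h import *
for i in range(6):
  s=robot.sense();print(s['clock'],s['wrist_force'].round(2),s['torque'].round(2),s['tcp_pos'].round(4),s['qvel'].round(2))
  robot.read_camera('wrist')
"
```

```text
13.05 [ 0.06 -0.52 -4.4 ] [-0.01  0.01  0.05] [0.5085 0.2062 0.1881] [ 0.06  0.34 -0.    0.58  0.02 -0.54 -0.16]
13.1 [-0.59  0.14 -4.63] [-0.   -0.01 -0.03] [0.5084 0.2061 0.1877] [-0.01  0.25  0.09  0.58  0.09 -0.32  0.03]
13.15 [ 0.26  0.44 -4.39] [-0.02 -0.04 -0.  ] [0.5082 0.206  0.1875] [ 0.1   0.16  0.03  0.3   0.08 -0.01 -0.03]
13.2 [ 0.21 -0.31 -5.42] [-0.03  0.04  0.04] [0.5082 0.2059 0.1873] [-0.03  0.16  0.05  0.19  0.07 -0.07  0.08]
13.25 [ 0.54 -0.76 -4.77] [ 0.04 -0.03  0.03] [0.5081 0.2059 0.1872] [ 0.01  0.12  0.05  0.06 -0.05 -0.02 -0.09]
13.3 [ 0.2   0.06 -4.56] [ 0.01 -0.02 -0.04] [0.508  0.2059 0.1871] [-0.01  0.1   0.05  0.06  0.01 -0.03 -0.07]
```

```bash
python3 -c "
from h import *
print(robot.sense()['tcp_pos'],robot.sense()['tool_rot'])
snap('wrist','w9');snap('scene','s6');snap('top','t6')
print(robot.sense()['tcp_pos'],robot.sense()['tool_rot'],robot.sense()['clock'])
a=cv2.imread('pics/w8.png');b=cv2.imread('pics/w9.png')
cv2.imwrite('pics/c20.png',np.hstack([a[20:330,220:430],b[20:330,220:430]])[:, :].repeat(1,0))
crop('s6',360,50,430,120,8,'c21');crop('t6',145,200,185,240,14,'c22');crop('t5',145,200,185,240,14,'c23')
i=cv2.imread('pics/c20.png');cv2.imwrite('pics/c20.png',cv2.resize(i,None,fx=1.9,fy=1.9))
"
```

```text
[0.50800744 0.20588866 0.18710346] [-1.79996289e+02 -1.33912225e-02  1.73023115e+02]
[0.50808196 0.20587426 0.18715204] [ 1.79999560e+02 -6.42841546e-03  1.73017140e+02] 13.5
```

View pics/c20.png

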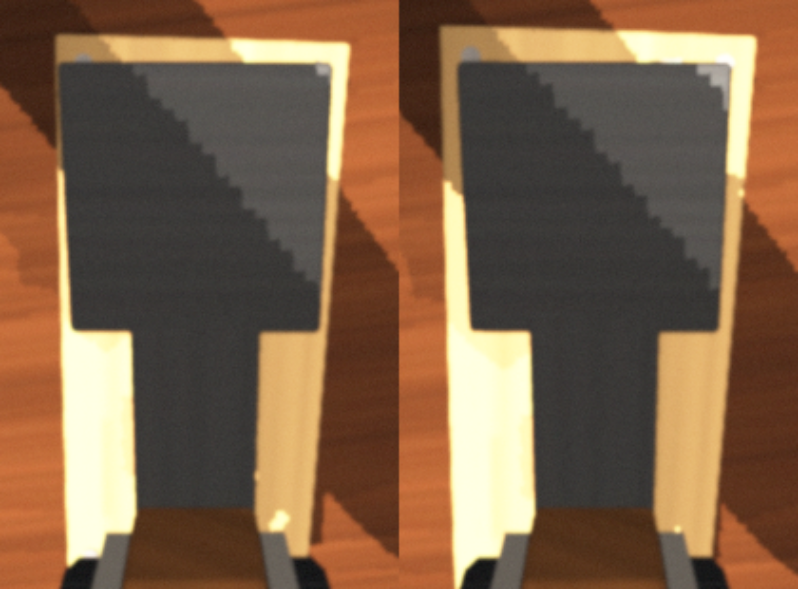

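View pics/c21.png

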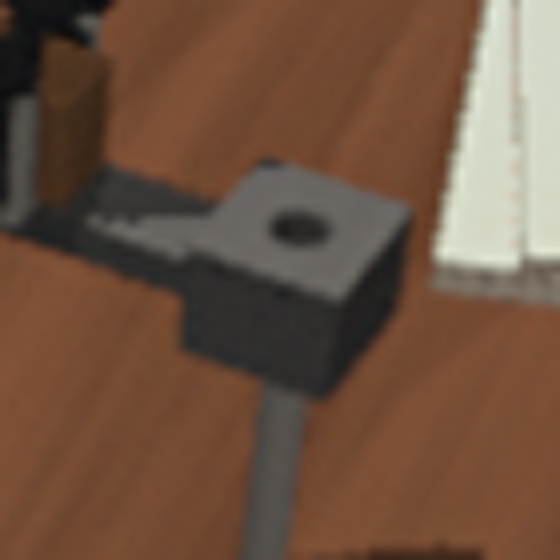

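View pics/c22.png

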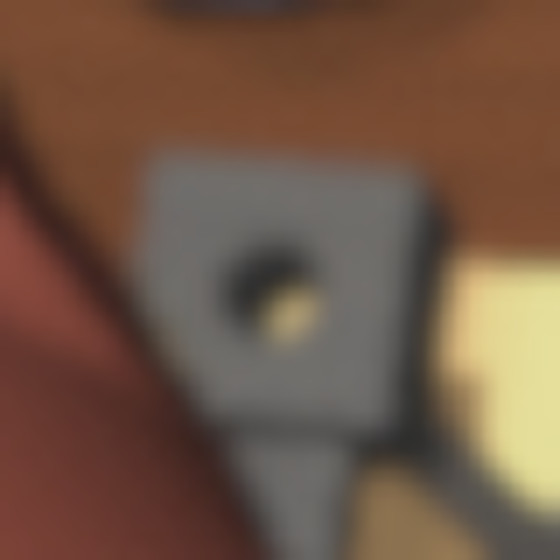

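View pics/c23.png

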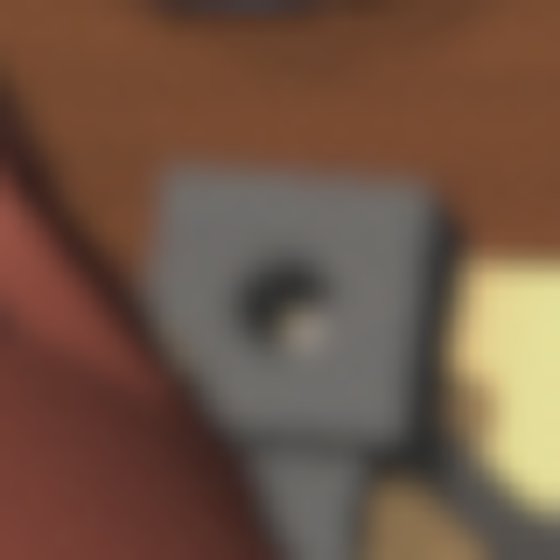

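```bash
python3 -c "
from h import *
print(onz('s6',397.06,78.2,.2365),onz('t6',164.1,220.75,.2365))
t=np.array([.5081,.2059]);p=np.radians(173.02)
h=t-.0754*np.array([np.cos(p),np.sin(p)])-.0008*np.array([np.sin(p),-np.cos(p)]);print('pred',h)
# predicted hub corners
T=R.from_euler('z',173.02,degrees=True).as_matrix()
C=np.array([[sx*.02,sy*.02,z] for z in (0,.03) for sx in(-1,1) for sy in (-1,1)])
P=(T@C.T).T+np.array([h[0],h[1],.2065])
print('s6',proj('s6',P).round(1).tolist());print('t6',proj('t6',P).round(1).tolist())
crop('s6',375,60,420,105,15,'c24');crop('t6',145,205,185,240,18,'c25')
"
```

```text
[0.58408886 0.19516793 0.2365    ] [0.58123632 0.1954037  0.2365    ]
pred [0.58284396 0.1959431 ]
s6 [[408.9, 88.5], [399.7, 100.0], [390.6, 82.0], [381.1, 93.3], [410.8, 75.4], [401.4, 87.0], [391.9, 68.9], [382.3, 80.2]]
t6 [[158.9, 214.1], [177.5, 215.4], [156.6, 232.1], [175.3, 233.4], [155.5, 210.2], [174.5, 211.5], [153.1, 228.6], [172.2, 229.9]]
```

View pics/c24.png

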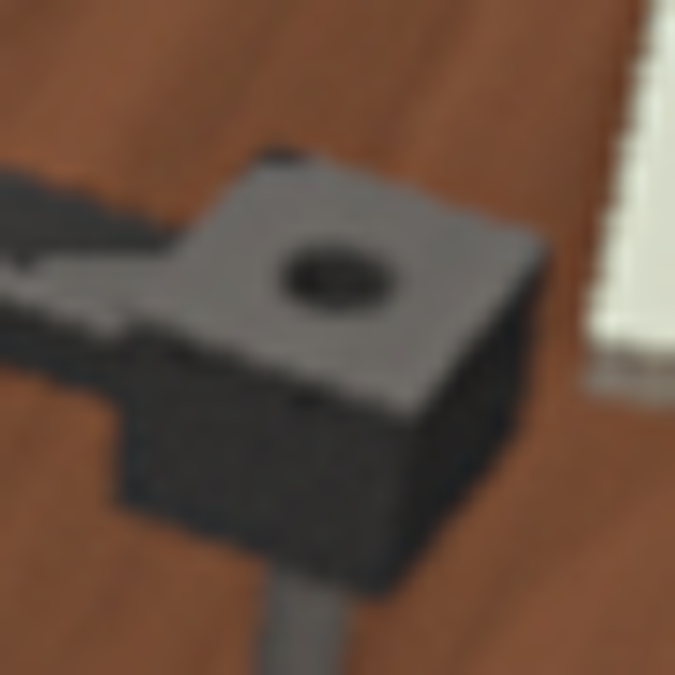

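View pics/c25.png

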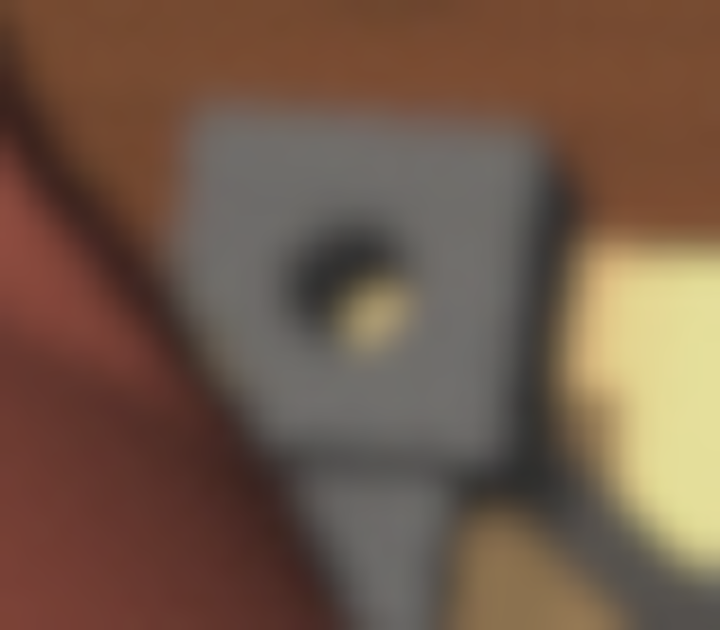

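```bash
python3 -c "
from h import *
print(onz('s3',394.63,93.5,.2),onz('t0',167.82,224.73,.2))
print('collar',onz('s3',387.0,157.7,.032),onz('t0',185.75,242.5,.032))
# rod axis under hub in s6: edges c24 row 640
crop('t0',160,218,176,234,35,'c26')
"
```

```text
[0.58254622 0.1961921  0.2       ] [0.5822991  0.19588007 0.2       ]
collar [0.58390908 0.18986592 0.032     ] [0.58194786 0.1905189  0.032     ]
```

View pics/c26.png

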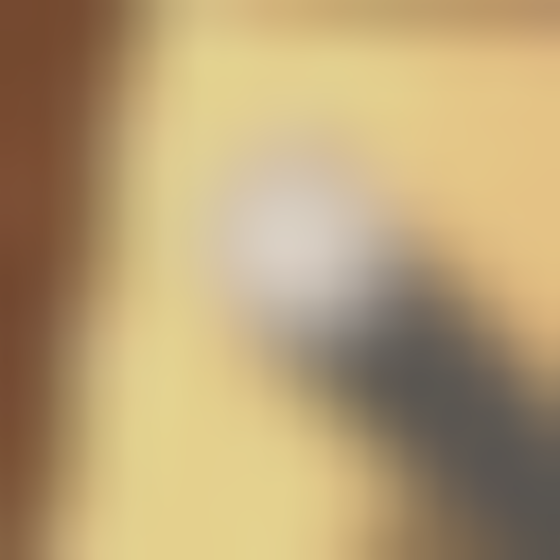

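```bash
python3 -m inch '[[0.015,[0.0002,0.0003,0.002],0],[0.015,[0,0,0.003],0],[0.015,[0,0,0.003],0]]' >/dev/null;
cat > f.py <<'E'
from h import *
import sys
n=int(sys.argv[1]) if len(sys.argv)>1 else 2
for i in range(n):
  s=robot.sense();print(round(s['clock'],2),s['wrist_force'].round(2),s['torque'].round(2),s['tcp_pos'].round(4),s['tool_rot'].round(2))
  if i<n-1: robot.read_camera('wrist')
E
python3 f.py 3
python3 -m inch '[[0.015,[0,0,0.002],0]]' >/dev/null; python3 f.py 1
python3 -m inch '[[0.015,[0,0,0.002],0]]' >/dev/null; python3 f.py 3
```

```text
13.8 [ 0.06 -0.21 -4.12] [ 0.06 -0.07  0.06] [0.5079 0.2062 0.1789] [-1.8000e+02 -1.0000e-02  1.7302e+02]
13.85 [-0.23  0.21 -5.45] [0.1  0.94 0.02] [0.5077 0.2061 0.1784] [-1.7998e+02 -4.0000e-02  1.7302e+02]
13.9 [-4.05  0.15 -5.5 ] [-0.38 -3.07 -0.06] [0.5076 0.2061 0.1786] [-1.7998e+02 -5.0000e-02  1.7301e+02]
14.0 [-1.38  0.23 -3.11] [0.42 2.98 0.05] [0.508  0.2063 0.1772] [179.99   0.   173.02]
14.1 [ 3.55 -0.45 -7.8 ] [0.36 2.27 0.05] [0.5081 0.2062 0.1752] [1.7999e+02 1.0000e-02 1.7302e+02]
14.15 [ 3.73 -0.97 -2.5 ] [-0.2  -1.2  -0.03] [0.5079 0.2061 0.1748] [-1.7999e+02 -1.0000e-02  1.7302e+02]
14.2 [-0.45 -0.58 -4.58] [-0.53 -3.58 -0.06] [0.5078 0.2061 0.1749] [-1.7999e+02 -2.0000e-02  1.7302e+02]
```

```bash
python3 -c "
from h import *
snap('wrist','w10');snap('scene','s7');snap('top','t7')
s=robot.sense();print(s['tcp_pos'],s['wrist_force'],s['torque'])
crop('s7',370,60,420,110,14,'c27');crop('t7',145,205,185,240,18,'c28')
a=cv2.imread('pics/w9.png');b=cv2.imread('pics/w10.png')
cv2.imwrite('pics/c29.png',cv2.resize(np.hstack([a[20:230,230:410],b[20:230,230:410]]),None,fx=2.2,fy=2.2))
"
```

```text
[0.50794317 0.20627433 0.17528761] [-1.90873306  1.6726297  -1.79888673] [0.31866445 2.28596693 0.0783786 ]
```

View pics/c27.png

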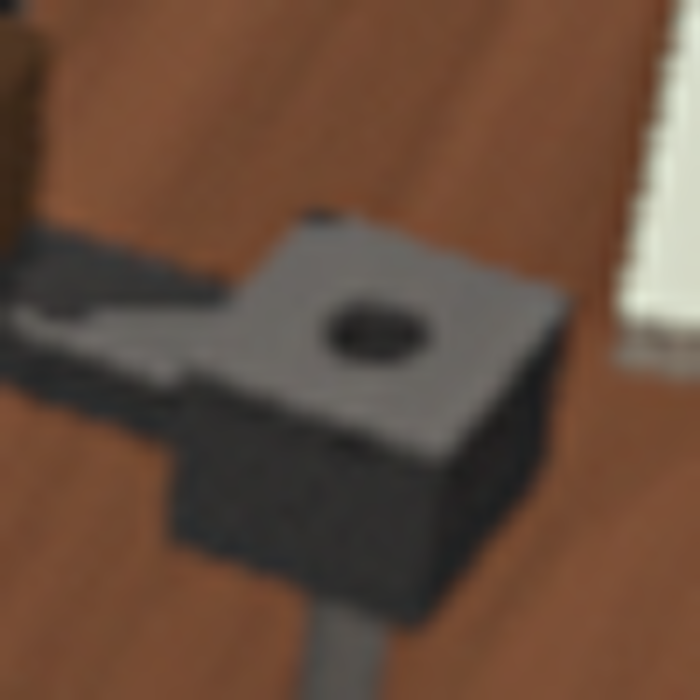

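View pics/c28.png

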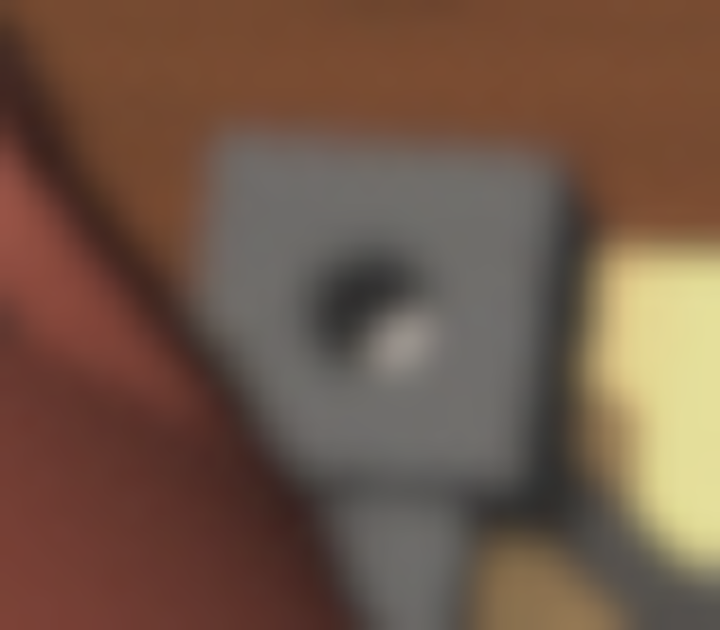

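View pics/c29.png

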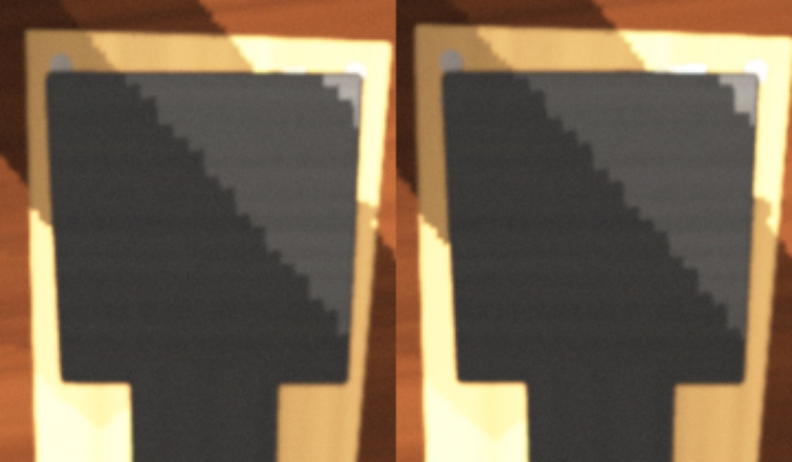

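```bash
python3 -m inch '[[0.015,[0,-0.0001,0.003],0],[0.015,[0,-0.0001,0.003],0],[0.015,[0,-0.0001,0.003],0],[0.015,[0,-0.0001,0.003],0]]' >/dev/null;python3 f.py 4
```

```text
14.75 [ 1.17 -0.44 -6.39] [0.49 3.73 0.04] [0.5078 0.2058 0.1629] [-1.8000e+02 -1.0000e-02  1.7302e+02]
14.8 [ 3.45 -0.89 -8.65] [0.38 3.24 0.05] [0.5076 0.2056 0.1624] [-1.7998e+02 -4.0000e-02  1.7302e+02]
14.85 [ 4.81 -0.94 -4.29] [ 0.04  0.19 -0.04] [0.5077 0.2056 0.1626] [-1.7998e+02 -4.0000e-02  1.7302e+02]
14.9 [ 1.17 -1.44 -3.46] [-0.47 -3.06 -0.07] [0.5078 0.2057 0.1629] [-1.7999e+02 -2.0000e-02  1.7302e+02]
```

```bash
python3 -m inch '[[0.015,[0,-0.0001,0.003],0],[0.015,[0,-0.0001,0.004],0],[0.015,[0,-0.0002,0.004],0],[0.015,[0,-0.0001,0.004],0],[0.015,[0,-0.0002,0.004],0]]' >/dev/null;python3 f.py 4; python3 -m inch '[[0.015,[0,-0.0001,0.004],0],[0.015,[0,-0.0001,0.004],0],[0.015,[0,-0.0002,0.004],0],[0.015,[0,-0.0001,0.004],0],[0.015,[0,-0.0002,0.003],0]]' >/dev/null;python3 f.py 4
```

```text
15.4 [-3.91  0.22 -0.97] [0.19 1.42 0.04] [0.5077 0.2051 0.1438] [-1.8000e+02 -2.0000e-02  1.7302e+02]
15.45 [ 0.88  0.7  -7.66] [0.59 3.64 0.05] [0.5075 0.2049 0.1431] [-1.7998e+02 -5.0000e-02  1.7301e+02]
15.5 [ 4.85 -0.41 -8.62] [0.38 2.91 0.02] [0.5076 0.2049 0.1435] [-1.7998e+02 -4.0000e-02  1.7302e+02]
15.55 [ 4.75 -1.85 -2.97] [-0.03 -0.36 -0.02] [0.5077 0.2051 0.1439] [-1.7999e+02 -2.0000e-02  1.7302e+02]
16.05 [-3.64  1.21 -2.11] [0.14 0.26 0.08] [0.5076 0.2044 0.1248] [ 1.8000e+02 -2.0000e-02  1.7302e+02]
16.1 [ 0.49  1.38 -7.94] [0.53 3.36 0.12] [0.5075 0.2042 0.1244] [-1.7999e+02 -4.0000e-02  1.7302e+02]
16.15 [ 4.52 -0.09 -9.33] [0.46 2.87 0.04] [0.5076 0.2043 0.1247] [-1.7999e+02 -3.0000e-02  1.7302e+02]
16.2 [ 5.35 -0.97 -3.55] [-0.1  -0.7   0.01] [0.5077 0.2044 0.125 ] [ 1.8000e+02 -1.0000e-02  1.7302e+02]
```

```bash
python3 -c "
from h import *
snap('scene','s8');snap('wrist','w11')
crop('s8',340,50,430,180,5.5,'c30')
"
```

```text
(no output)
```

View pics/c30.png

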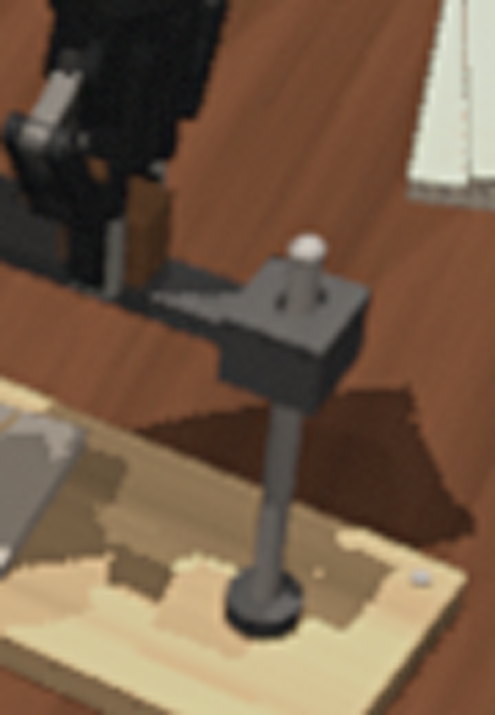

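View pics/w11.png

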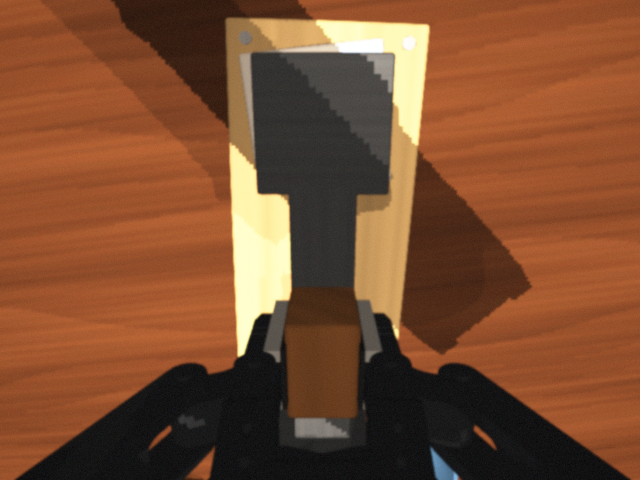

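```bash
python3 -m inch '[[0.015,[0,-0.0001,0.004],0],[0.015,[0,-0.0001,0.004],0],[0.015,[0,-0.0002,0.004],0],[0.015,[0,-0.0001,0.004],0],[0.015,[0,-0.0002,0.004],0]]' >/dev/null;python3 f.py 4; python3 -m inch '[[0.015,[0,-0.0001,0.004],0],[0.015,[0,-0.0002,0.004],0],[0.015,[0,-0.0002,0.004],0],[0.015,[0,-0.0001,0.004],0],[0.015,[0,-0.0002,0.003],0]]' >/dev/null;python3 f.py 4;python3 -m inch '[[0.015,[0,-0.0001,0.004],0],[0.015,[0,-0.0002,0.004],0],[0.015,[0,-0.0002,0.004],0],[0.015,[0,-0.0001,0.004],0],[0.015,[0,-0.0002,0.003],0]]' >/dev/null;python3 f.py 4
```

```text
16.8 [ 5.86 -0.58 -3.54] [ 0.05 -0.28  0.02] [0.5077 0.2038 0.1049] [1.7999e+02 1.0000e-02 1.7302e+02]
16.85 [ 0.91 -0.03 -5.31] [-0.46 -3.86 -0.05] [0.5074 0.2035 0.1042] [-1.7999e+02 -4.0000e-02  1.7302e+02]
16.9 [-3.34  1.39 -4.27] [-0.19 -2.07  0.05] [0.5073 0.2036 0.1045] [-1.7999e+02 -5.0000e-02  1.7302e+02]
16.95 [-1.29  1.82 -4.49] [0.42 2.57 0.09] [0.5075 0.2037 0.1049] [ 1.8000e+02 -3.0000e-02  1.7302e+02]
17.45 [-0.81  1.93 -5.3 ] [0.63 2.75 0.13] [0.5076 0.203  0.0858] [179.99  -0.   173.02]
17.5 [ 5.77 -0.68 -8.89] [0.45 1.4  0.12] [0.5074 0.2029 0.0855] [-1.8000e+02 -2.0000e-02  1.7303e+02]
17.55 [ 2.44 -0.31 -3.58] [-0.3  -3.78 -0.03] [0.5074 0.2029 0.0857] [-1.8000e+02 -3.0000e-02  1.7302e+02]
17.6 [-2.05  1.1  -3.14] [ 0.03 -1.55  0.05] [0.5074 0.203  0.086 ] [ 1.7999e+02 -2.0000e-02  1.7302e+02]
18.1 [ 7.47 -0.82 -4.31] [ 0.28 -0.46  0.2 ] [0.5075 0.2023 0.0668] [1.7999e+02 1.0000e-02 1.7303e+02]
18.15 [-0.39  1.88 -6.17] [-0.06 -3.76  0.09] [0.5072 0.2021 0.0664] [-1.8000e+02 -4.0000e-02  1.7302e+02]
18.2 [-0.55  3.6  -4.75] [0.67 2.25 0.15] [0.5072 0.2022 0.0667] [ 1.8000e+02 -4.0000e-02  1.7302e+02]
18.25 [ 6.24  0.65 -8.53] [0.54 1.56 0.13] [0.5074 0.2023 0.0671] [ 1.7999e+02 -2.0000e-02  1.7303e+02]
```

```bash
python3 -m inch '[[0.015,[-0.0003,0.0002,0.001],0],[0.015,[-0.0003,0.0001,0.001],0]]' >/dev/null;python3 f.py 6; python3 -c "
from h import *
snap('scene','s9');snap('top','t9');snap('wrist','w12')
crop('s9',340,90,430,180,7,'c31');crop('t9',140,200,220,300,6,'c32')"
```

```text
18.45 [ 1.95  1.21 -8.25] [0.57 3.7  0.09] [0.5079 0.2024 0.0652] [-1.7999e+02 -2.0000e-02  1.7302e+02]
18.5 [ 5.47 -1.52 -4.65] [0.25 0.41 0.09] [0.5078 0.2023 0.065 ] [-1.7998e+02 -2.0000e-02  1.7302e+02]
18.55 [ 0.7   0.18 -3.51] [-0.28 -3.59  0.04] [0.5078 0.2023 0.0651] [-1.7998e+02 -3.0000e-02  1.7302e+02]
18.6 [-4.38  1.51 -4.69] [-0.2  -2.67 -0.  ] [0.5078 0.2023 0.0651] [-1.7999e+02 -3.0000e-02  1.7302e+02]
18.65 [-3.81  2.22 -1.61] [0.43 1.89 0.11] [0.5079 0.2023 0.0652] [-1.7999e+02 -2.0000e-02  1.7301e+02]
18.7 [ 2.25  1.57 -8.39] [0.58 3.79 0.14] [0.5079 0.2024 0.0652] [-1.7999e+02 -1.0000e-02  1.7302e+02]
```

View pics/c31.png

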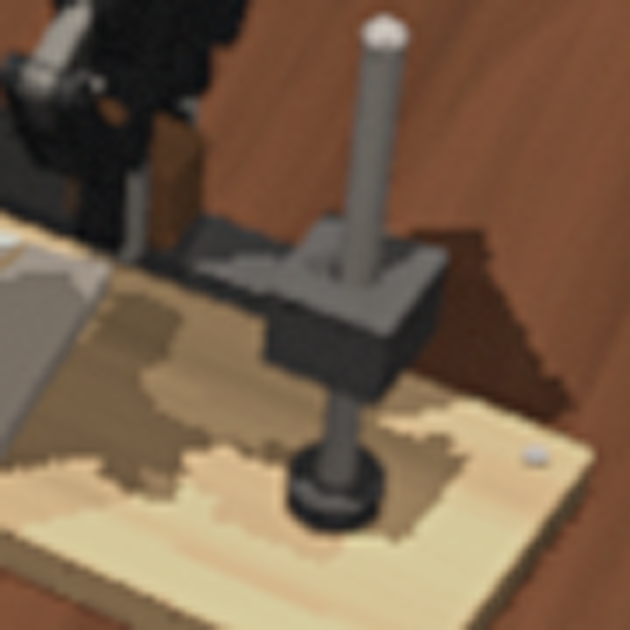

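View pics/c32.png

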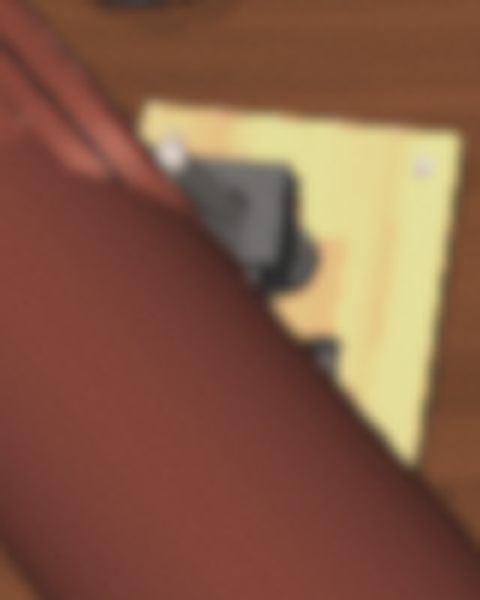

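View pics/w12.png

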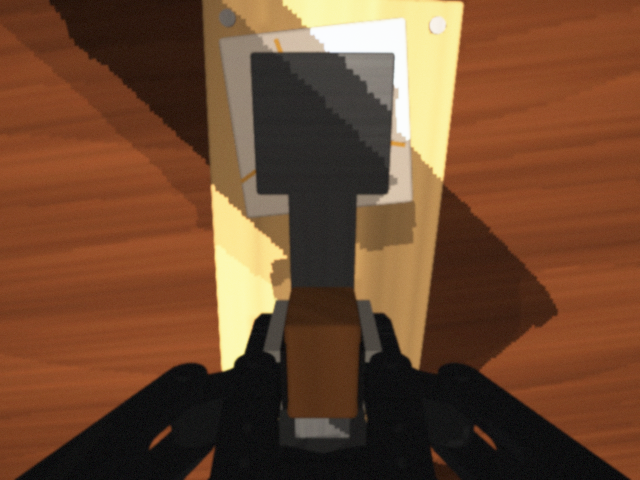

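```bash
python3 -c "
from h import *
t=np.array([onz('w12',u,v,.032) for u,v in [(220,38),(404,18),(412,201),(250,217)]])
f=np.array([onz('w12',u,v,.0652+.0194+.02) for u,v in [(251,53),(394,54),(387,193),(258,193)]])
print('tile',t.mean(0),[np.linalg.norm(t[i]-t[i-1]).round(4) for i in range(4)]);print('foot',f.mean(0),[np.linalg.norm(f[i]-f[i-1]).round(4) for i in range(4)])
d=t.mean(0)[:2]-f.mean(0)[:2]; p=np.radians(173.02);print('err along,perp',d@[np.cos(p),np.sin(p)],d@[-np.sin(p),np.cos(p)])
b=[onz('w12',u,v,.02) for u,v in [(205,0),(462,1),(222,372),(420,372)]];print(b)
"
```

```text
tile [0.43654175 0.21085581 0.032     ] [np.float64(0.0888), np.float64(0.0873), np.float64(0.0885), np.float64(0.0871)]
foot [0.43403613 0.21154362 0.1046    ] [np.float64(0.0448), np.float64(0.045), np.float64(0.0446), np.float64(0.0447)]
err along,perp -0.0025706300330166874 0.00037822213291136675
[array([0.3712444 , 0.16116738, 0.02      ]), array([0.38679219, 0.28656441, 0.02      ]), array([0.58444035, 0.12698532, 0.02      ]), array([0.60019422, 0.25583026, 0.02      ])]
```

```bash
python3 -m inch '[[0.015,[-0.0001,0,0.003],0],[0.015,[0,-0.0001,0.004],0],[0.015,[-0.0001,-0.0002,0.004],0],[0.015,[0,-0.0001,0.004],0],[0.015,[0,-0.0002,0.003],0]]' >/dev/null;python3 f.py 5; python3 -m inch '[[0.015,[-0.0001,-0.0001,0.003],0],[0.015,[0,-0.0001,0.003],0],[0.015,[-0.0001,-0.0001,0.003],0],[0.015,[0,-0.0001,0.002],0]]' >/dev/null;python3 f.py 5
```

```text
19.35 [-4.46  1.64 -4.12] [-0.01 -2.34  0.09] [0.5081 0.2018 0.0467] [ 1.7999e+02 -2.0000e-02  1.7302e+02]
19.4 [-1.86  2.06 -4.61] [0.65 2.78 0.16] [0.5079 0.2017 0.0464] [-1.8000e+02 -4.0000e-02  1.7302e+02]
19.45 [ 4.7   1.16 -9.52] [0.58 2.65 0.08] [0.5081 0.2018 0.0467] [ 1.8000e+02 -3.0000e-02  1.7303e+02]
19.5 [ 3.29 -0.49 -1.27] [-0.1  -2.24 -0.01] [0.5082 0.2018 0.047 ] [ 1.7999e+02 -1.0000e-02  1.7303e+02]
19.55 [-3.26  1.54 -5.29] [-0.24 -3.64  0.  ] [0.5082 0.2018 0.0472] [ 1.7999e+02 -1.0000e-02  1.7302e+02]
19.95 [ 1.82  0.64 -3.51] [-0.09 -3.37 -0.01] [0.5083 0.2014 0.0359] [ 1.7999e+02 -1.0000e-02  1.7303e+02]
20.0 [-4.66  1.82 -4.86] [ 0.21 -2.03  0.09] [0.5081 0.2014 0.0357] [ 1.7999e+02 -3.0000e-02  1.7302e+02]
20.05 [-1.54  3.29 -6.56] [0.73 3.34 0.2 ] [0.5082 0.2014 0.0359] [ 1.7999e+02 -2.0000e-02  1.7303e+02]
20.1 [ 4.09  0.47 -7.38] [0.57 1.89 0.19] [0.5084 0.2014 0.0361] [179.99  -0.   173.03]
20.15 [ 1.22  1.43 -3.  ] [-0.09 -3.28  0.06] [0.5083 0.2015 0.0363] [179.99  -0.   173.03]
```

```bash
python3 -m inch '[[0.015,[0,0.0002,0.003],0],[0.015,[0,0,0.003],0],[0.015,[0,0,0.003],0],[0.015,[0,0,0.003],0]]' >/dev/null;python3 f.py 6
```

```text
20.55 [ 5.83 -0.92 -4.63] [0.18 0.56 0.07] [0.5084 0.2013 0.0239] [-179.99    0.    173.01]
20.6 [ 1.57 -0.4  -4.11] [-0.2  -3.81  0.06] [0.5081 0.2013 0.0234] [-1.7998e+02 -4.0000e-02  1.7301e+02]
20.65 [-3.73  1.26 -2.53] [ 0.16 -0.64  0.01] [0.5082 0.2014 0.0237] [-1.7999e+02 -3.0000e-02  1.7301e+02]
20.7 [-0.34  2.33 -7.25] [0.58 3.59 0.1 ] [0.5083 0.2014 0.024 ] [-1.7999e+02 -2.0000e-02  1.7301e+02]
20.75 [ 0.19  1.08 -5.05] [ 0.09 -0.02 -0.02] [0.5083 0.2014 0.0241] [-1.7999e+02 -2.0000e-02  1.7301e+02]
20.8 [ 0.76  0.44 -4.28] [ 0.05 -0.01 -0.01] [0.5083 0.2014 0.0242] [-1.7999e+02 -1.0000e-02  1.7301e+02]
```

```bash
python3 -m inch '[[0.015,[0,0,0.002],0],[0.015,[0,0,0.002],0],[0.015,[0,0,0.002],0]]' >/dev/null;python3 f.py 3;python3 -m inch '[[0.015,[0,0,0.001],0],[0.015,[0,0,0.001],0]]' >/dev/null;python3 f.py 5;python3 -c "
from h import *
crop('w12',0,0,2,2,1,'junk');snap('scene','s10');crop('s10',310,90,430,190,6.5,'c33')"
```

```text
21.1 [ 3.08 -1.7  -2.71] [-0.46 -2.92 -0.04] [0.5083 0.2014 0.018 ] [-179.99   -0.    173.02]
21.15 [-2.85  0.02 -4.94] [-0.31 -3.31 -0.13] [0.5081 0.2013 0.0177] [-1.7999e+02 -3.0000e-02  1.7300e+02]
21.2 [-4.25  2.18 -0.75] [0.27 1.23 0.09] [0.5081 0.2015 0.0179] [-1.7999e+02 -3.0000e-02  1.7302e+02]
21.4 [-4.34 -1.67 -4.74] [-0.39 -3.03 -0.08] [0.5083 0.2015 0.0162] [180.    -0.   173.01]
21.45 [-4.88  1.55 -0.5 ] [0.23 1.65 0.05] [0.5083 0.2015 0.016 ] [-1.8000e+02 -1.0000e-02  1.7302e+02]
21.5 [ 1.93  0.9  -9.07] [0.49 3.8  0.12] [0.5083 0.2015 0.0161] [-1.7999e+02 -1.0000e-02  1.7302e+02]
21.55 [ 5.17 -1.9  -3.91] [ 0.11  0.8  -0.01] [0.5084 0.2015 0.0162] [-180.      0.    173.02]
21.6 [ 1.54 -1.08 -2.63] [-0.54 -3.44 -0.1 ] [0.5084 0.2016 0.0162] [180.     0.   173.02]
```

View pics/c33.png

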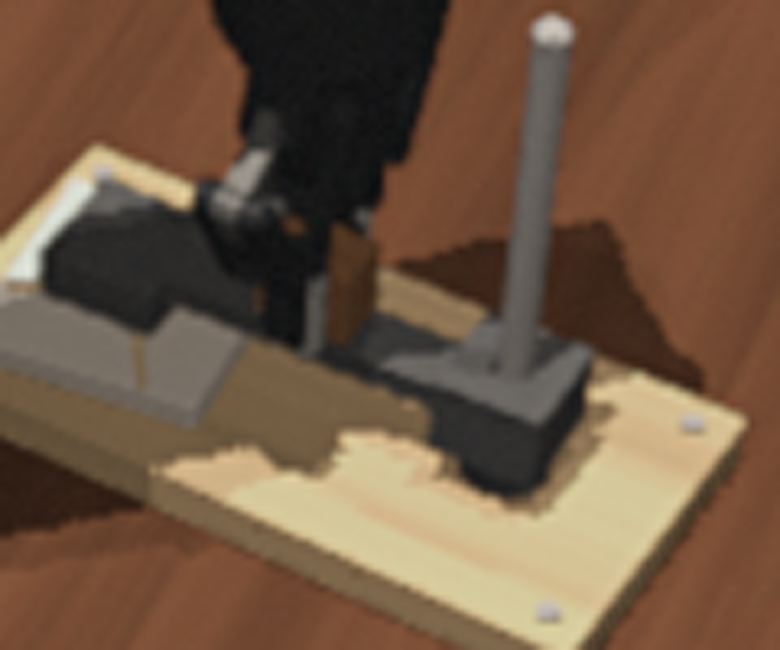

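```bash
python3 -m inch '[[0.015,[0,0,0.001],0],[0.015,[0,0,0.001],0]]' >/dev/null;python3 f.py 5;python3 -m inch '[[0.015,[0,0,0.0007],0]]' >/dev/null;python3 f.py 5
```

```text
21.85 [ 0.84 -0.84 -4.1 ] [-0.52 -3.55 -0.06] [0.5084 0.2015 0.0142] [1.8000e+02 1.0000e-02 1.7302e+02]
21.9 [-4.53  1.09 -4.93] [-0.28 -2.38 -0.07] [0.5083 0.2015 0.014 ] [-1.8000e+02 -2.0000e-02  1.7301e+02]
21.95 [-3.89  1.73 -2.52] [ 0.37  2.35 -0.01] [0.5082 0.2015 0.0141] [-1.7999e+02 -2.0000e-02  1.7302e+02]
22.0 [ 1.72 -0.22 -9.06] [0.48 3.68 0.07] [0.5083 0.2015 0.0141] [-1.8000e+02 -1.0000e-02  1.7303e+02]
22.05 [ 5.14 -1.47 -3.03] [-0.05 -0.24 -0.02] [0.5084 0.2015 0.0142] [-180.      0.    173.03]
22.15 [-4.85  1.11 -3.81] [-0.14 -1.96 -0.07] [0.5084 0.2016 0.0136] [179.99   0.   173.02]
22.2 [-2.27  1.15 -4.51] [0.45 2.82 0.06] [0.5084 0.2015 0.0135] [180.    -0.   173.01]
22.25 [ 1.93  0.02 -9.49] [0.48 3.47 0.08] [0.5084 0.2015 0.0135] [180.    -0.   173.02]
22.3 [ 5.56 -0.99 -2.09] [-0.17 -0.89 -0.01] [0.5084 0.2015 0.0135] [-180.      0.    173.02]
22.35 [-0.19 -1.07 -3.66] [-0.6  -3.82 -0.08] [0.5083 0.2015 0.0135] [-1.8000e+02 -1.0000e-02  1.7302e+02]
```

```bash
python3 -m inch '[[0.015,[0,0,0.0005],0]]' >/dev/null;python3 f.py 5
```

```text
22.45 [-2.71  0.64 -5.21] [0.49 3.21 0.04] [0.5084 0.2016 0.0131] [179.99   0.   173.02]
22.5 [ 3.31 -0.32 -9.86] [0.32 3.1  0.06] [0.5084 0.2015 0.013 ] [1.8000e+02 1.0000e-02 1.7302e+02]
22.55 [ 4.66 -1.35 -1.5 ] [-0.21 -1.53 -0.05] [0.5084 0.2015 0.013 ] [-180.      0.    173.03]
22.6 [-0.71 -1.05 -3.91] [-0.54 -3.75 -0.07] [0.5083 0.2015 0.013 ] [ 1.8000e+02 -1.0000e-02  1.7302e+02]
22.65 [-5.73  1.33 -2.79] [-0.05 -0.65 -0.03] [0.5083 0.2016 0.013 ] [ 1.8000e+02 -1.0000e-02  1.7302e+02]
```

```bash
python3 -m inch '[[0.015,[0,0,0.0005],0]]' >/dev/null;python3 f.py 4;python3 -m inch '[[0.015,[0,0,0.0005],0]]' >/dev/null;python3 f.py 5
```

```text
22.75 [ 3.6  -1.77 -1.58] [0.09 2.2  0.06] [0.5086 0.2016 0.0128] [1.7999e+02 3.0000e-02 1.7302e+02]
22.8 [ 3.08 -2.58  0.75] [-0.33 -2.03 -0.04] [0.5087 0.2016 0.0128] [1.7999e+02 3.0000e-02 1.7302e+02]
22.85 [-0.27 -0.93 -2.11] [-0.57 -3.67 -0.11] [0.5086 0.2017 0.0128] [1.7999e+02 3.0000e-02 1.7302e+02]
22.9 [-4.58  0.56 -1.83] [-0.33 -2.13 -0.01] [0.5085 0.2017 0.0128] [1.7999e+02 2.0000e-02 1.7302e+02]
23.0 [ 2.68 -2.39  9.11] [-0.61 -0.67 -0.04] [0.509  0.2017 0.0127] [1.7999e+02 7.0000e-02 1.7302e+02]
23.05 [-3.59 -0.67  3.  ] [-0.41 -1.96 -0.03] [0.5091 0.2017 0.0127] [1.7998e+02 8.0000e-02 1.7301e+02]
23.1 [-1.52  0.42  3.9 ] [0.21 3.18 0.12] [0.5092 0.2017 0.0127] [1.7997e+02 8.0000e-02 1.7301e+02]
23.15 [ 4.65 -2.51  8.24] [-0.44 -0.43 -0.08] [0.5092 0.2017 0.0128] [1.7998e+02 9.0000e-02 1.7302e+02]
23.2 [-4.84 -1.1   7.17] [-0.38 -1.21  0.01] [0.5091 0.2017 0.0127] [1.7998e+02 7.0000e-02 1.7301e+02]
```

```bash
python3 -m inch '[[0.015,[0,0,-0.0005],0]]' >/dev/null;python3 f.py 3;python3 -c "
from h import *
snap('scene','s11');snap('wrist','w13');crop('s11',300,90,430,190,6,'c34')"
```

```text
23.3 [ 4.2   0.37 -5.51] [0.35 2.82 0.07] [0.5087 0.2017 0.0128] [1.7998e+02 3.0000e-02 1.7302e+02]
23.35 [ 1.6  -2.1   6.48] [-0.55 -1.85 -0.1 ] [0.5084 0.2017 0.0127] [1.7999e+02 1.0000e-02 1.7302e+02]
23.4 [-4.89 -0.71  5.59] [-0.31 -1.5  -0.05] [0.5083 0.2017 0.0127] [179.99  -0.   173.02]
```

View pics/c34.png

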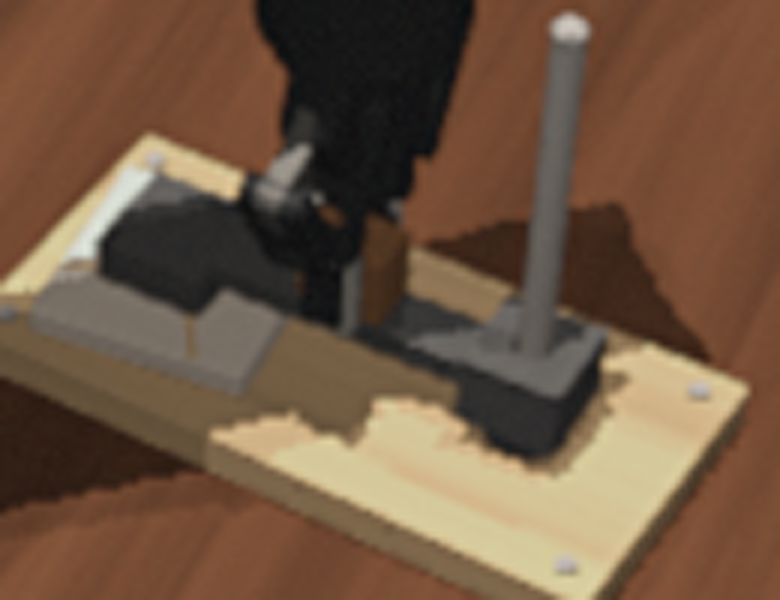

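View pics/w13.png

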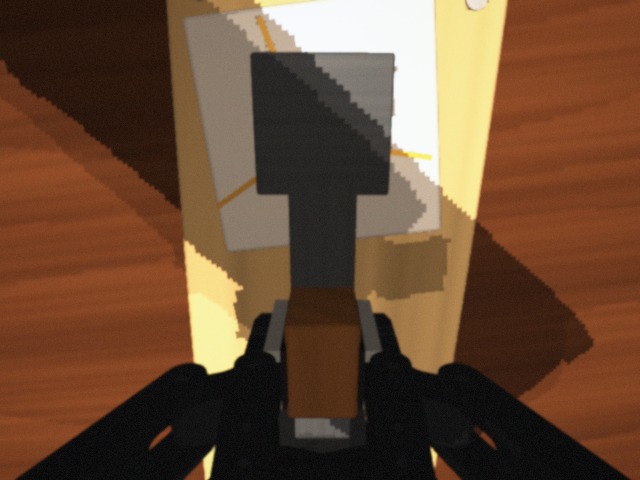

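```bash
python3 -m inch '[[0.026,[0,0,0],0],[0.03,[0,0,0],0],[0.05,[0,0,0],0],[0.05,[0,0,0],0],[0.05,[0,0,0],0]]' 20 ;python3 f.py 2;python3 -m inch '[[0.06,[0,0,-0.004],0],[0.06,[0,0,-0.008],0],[0.06,[0,0,-0.012],0],[0.06,[0,0,-0.02],0],[0.06,[0,0,-0.03],0]]'; python3 -m inch '[[0.06,[0,0,-0.04],0],[0.06,[0,0,-0.045],0],[0.06,[0,0,-0.045],0],[0.06,[0,0,-0.03],0]]' ;python3 f.py 2;python3 -c "
from h import *
snap('scene','s12');snap('wrist','w14');snap('top','t12');crop('s12',290,80,430,200,5.5,'c35')"
```

```text
clock: 24.0
tcp_pos: [0.5083, 0.2016, 0.0125]
tool_rot: [180.0, -0.0, 173.0]
wrist_force: [-0.4, -0.4, 1.1]
gripper_width: 0.0499
24.0 [-0.38 -0.39  1.05] [-0.  0. -0.] [0.5083 0.2016 0.0125] [180.    -0.   173.02]
24.05 [-0.09  0.46 -0.35] [ 0.02 -0.05  0.03] [0.5083 0.2016 0.0125] [ 1.8000e+02 -1.0000e-02  1.7302e+02]
clock: 24.55
tcp_pos: [0.5076, 0.2013, 0.0872]
tool_rot: [-180.0, -0.1, 173.0]
wrist_force: [-0.1, -0.6, 0.3]
gripper_width: 0.0598
clock: 24.95
tcp_pos: [0.5088, 0.2024, 0.2512]
tool_rot: [179.9, 0.2, 173.1]
wrist_force: [1.3, 0.6, 0.1]
gripper_width: 0.0599
24.95 [1.34 0.64 0.1 ] [ 0.   -0.05  0.03] [0.5088 0.2024 0.2512] [179.91   0.23 173.06]
25.0 [1.61 1.04 3.06] [ 0.04 -0.08  0.01] [0.5103 0.2032 0.2551] [179.81   0.48 173.05]
```

View pics/c35.png

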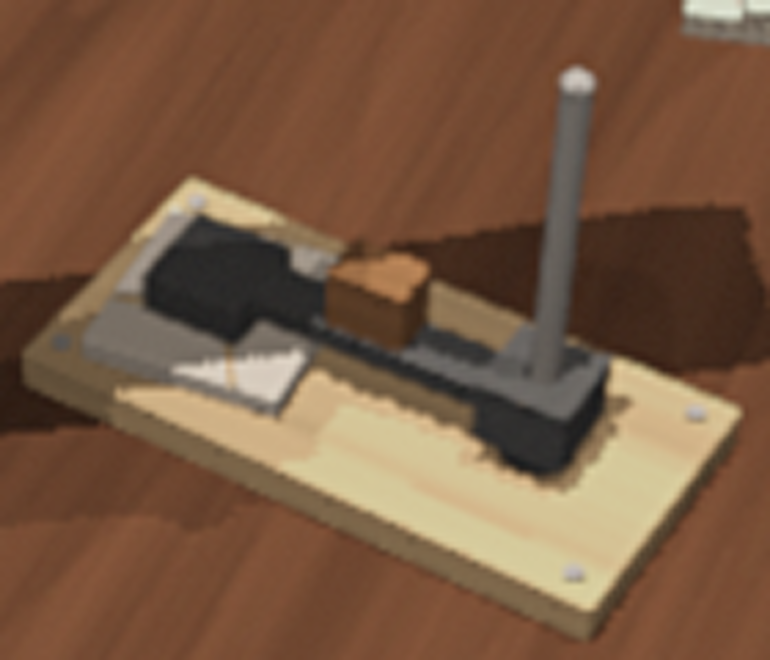

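View pics/w14.png

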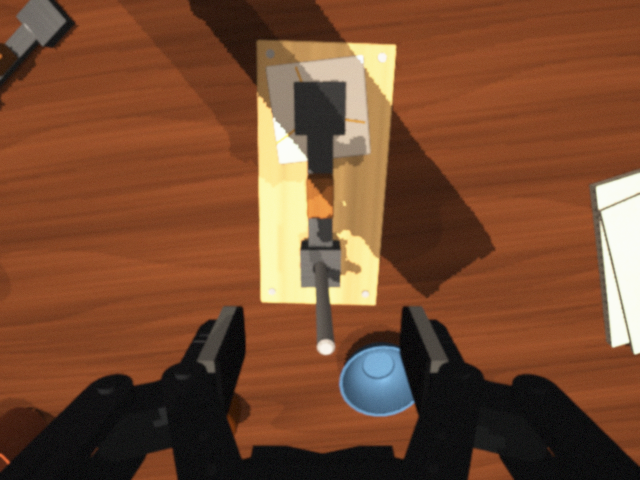

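```bash
python3 -c "
from h import *
crop('w14',250,30,410,170,5,'c36')
print('foot',onz('w14',320.5,108.5,.052),'hole',onz('w14',321,264,.062),'knob',onz('s0',225,358,.068))
go(.5024,-.373,.23,173)"
```

```text
foot [0.43475592 0.21152657 0.052     ] hole [0.5786646  0.19435395 0.062     ] knob [ 0.51223004 -0.37212124  0.068     ]
pos [0.5085 0.2018 0.2477] rot [1.7998e+02 1.1000e-01 1.7303e+02] F [ 0.16 -0.42 -0.58] M [ 0.06 -0.06 -0.03] w 0.0597 t 25.15
J [ 16.8  10.4 -48.6  92.    7.9  81.1  50.5]
tool shift m [-0.0636 -0.5713  0.0176] turn rad 0.0005 rows>= 11.502090065697942
```

View pics/c36.png

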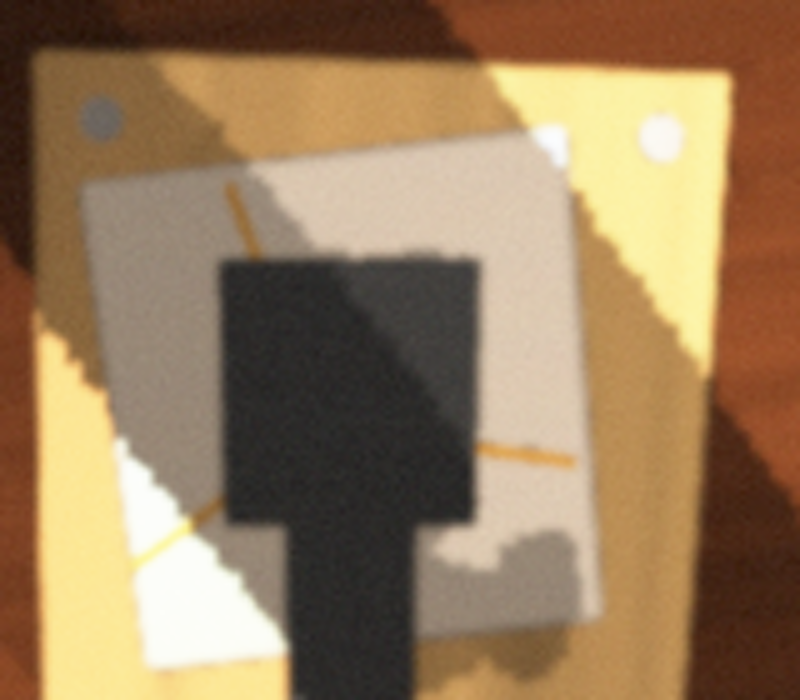

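```bash
cat > path.py <<'E'
from h import *
import sys
x,y,z,yaw,n=map(float,sys.argv[1:]);n=int(n)
s=robot.sense();y0=s['tool_rot'][2];tot=(yaw-y0+180)%360-180
d=np.array([x,y])-s['tcp_pos'][:2]
for k in range(n):
  p=np.radians(y0+tot*k/n); q=d/n
  print(k,np.round([q@[np.cos(p),np.sin(p)],q@[np.sin(p),-np.cos(p)],-(z-s['tcp_pos'][2])/n],4),round(-np.radians(tot/n),4))
E
python3 path.py .504 -.3735 .22 100 14
```

```text
0 [-0.0047 -0.0408  0.002 ] 0.091
1 [-0.0084 -0.0402  0.002 ] 0.091
2 [-0.012  -0.0393  0.002 ] 0.091
3 [-0.0155 -0.0381  0.002 ] 0.091
4 [-0.0189 -0.0365  0.002 ] 0.091
5 [-0.0221 -0.0346  0.002 ] 0.091
6 [-0.0252 -0.0325  0.002 ] 0.091
7 [-0.028 -0.03   0.002] 0.091
8 [-0.0307 -0.0274  0.002 ] 0.091
9 [-0.033  -0.0245  0.002 ] 0.091
10 [-0.0351 -0.0214  0.002 ] 0.091
11 [-0.0369 -0.0181  0.002 ] 0.091
12 [-0.0384 -0.0146  0.002 ] 0.091
13 [-0.0396 -0.0111  0.002 ] 0.091
```

```bash
python3 -m inch '[[0.0854,[-0.0047,-0.0408,0],0.091],[0.0854,[-0.0084,-0.0402,0],0.091],[0.0854,[-0.012,-0.0393,0.002],0.091],[0.0854,[-0.0155,-0.0381,0.002],0.091],[0.0854,[-0.0189,-0.0365,0.002],0.091]]'; python3 -m inch '[[0.0854,[-0.0221,-0.0346,0.002],0.091],[0.0854,[-0.0252,-0.0325,0.002],0.091],[0.0854,[-0.028,-0.03,0.003],0.091],[0.0854,[-0.0307,-0.0274,0.003],0.091],[0.0854,[-0.033,-0.0245,0.003],0.091]]'; python3 path.py .504 -.3735 .2 100 4
```

```text
clock: 25.65
tcp_pos: [0.5057, -0.0056, 0.2395]
tool_rot: [-180.0, -0.1, 146.7]
wrist_force: [1.1, 0.3, 0.1]
gripper_width: 0.0851
clock: 26.15
tcp_pos: [0.5041, -0.2108, 0.2263]
tool_rot: [-179.9, -0.1, 120.7]
wrist_force: [0.5, -0.0, -0.0]
gripper_width: 0.0854
0 [-0.035  -0.0208  0.0066] 0.0902
1 [-0.0367 -0.0175  0.0066] 0.0902
2 [-0.0381 -0.0142  0.0066] 0.0902
3 [-0.0393 -0.0107  0.0066] 0.0902
```

```bash
python3 -m inch '[[0.0854,[-0.035,-0.0208,0.006],0.09],[0.0854,[-0.0367,-0.0175,0.006],0.09],[0.0854,[-0.035,-0.012,0.006],0.09],[0.0854,[-0.025,-0.007,0.006],0.07],[0.0854,[-0.008,-0.001,0],0]]';python3 -m inch '[[0.0854,[0,0,0],0],[0.0854,[0,0,0],0]]'; python3 -c "
from h import *
snap('wrist','w15');go(.504,-.3735,.2,100)"
```

```text
clock: 26.65
tcp_pos: [0.5046, -0.3645, 0.2006]
tool_rot: [-179.8, -0.1, 101.1]
wrist_force: [-1.2, 0.9, -0.3]
gripper_width: 0.0854
clock: 26.85
tcp_pos: [0.5074, -0.36, 0.2034]
tool_rot: [180.0, -0.1, 101.6]
wrist_force: [-0.1, 0.6, 0.0]
gripper_width: 0.0853
pos [ 0.5076 -0.3598  0.2037] rot [ 1.7997e+02 -4.0000e-02  1.0158e+02] F [ 0.01 -0.18 -0.2 ] M [ 0.03  0.02 -0.02] w 0.0854 t 26.9
J [ 47.2  17.  -19.9  86.5   5.8  77.5  38.4]
tool shift m [-0.0127 -0.0063  0.0037] turn rad 0.0277 rows>= 0.29378338754273364
```

View pics/w15.png

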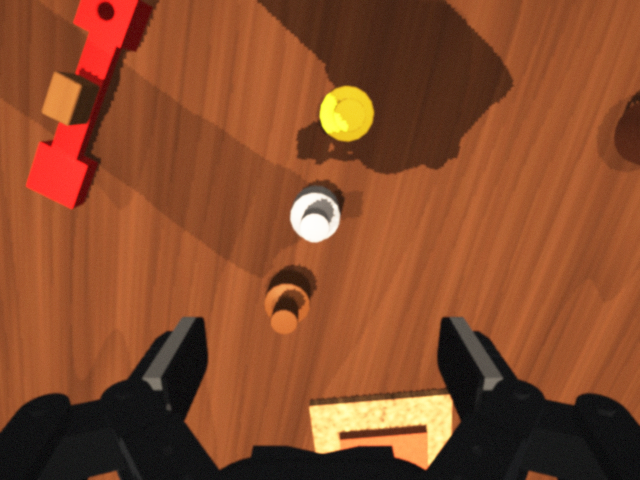

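```bash
python3 -c "
from h import *
crop('w15',270,170,360,260,8,'c37')"
```

```text
(no output)
```

View pics/c37.png

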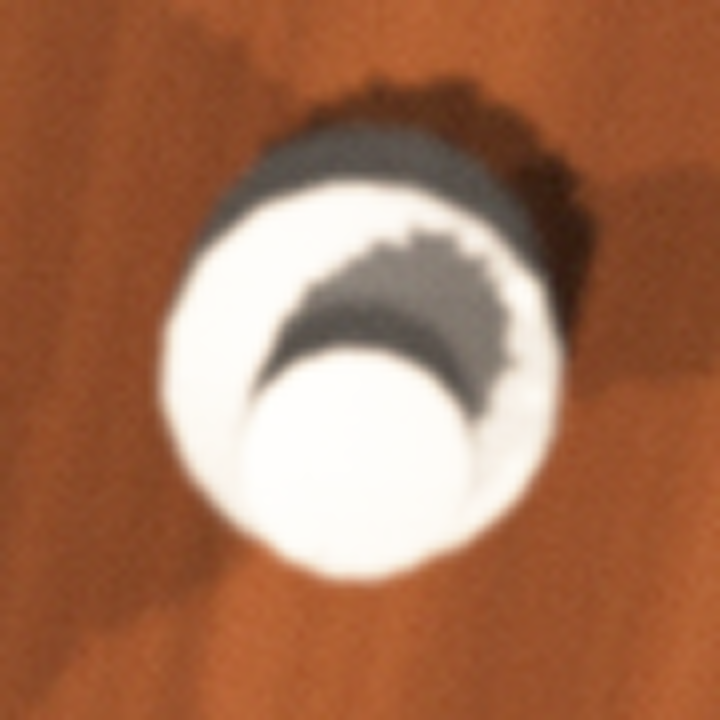

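```bash
python3 -c "
from h import *
k=onz('w15',314.4,227.4,.068);print(k)
go(k[0],k[1],.05,101.6)"
```

```text
[ 0.50408464 -0.37395531  0.068     ]
pos [ 0.5076 -0.3598  0.2037] rot [ 1.7997e+02 -4.0000e-02  1.0158e+02] F [ 0.01 -0.18 -0.2 ] M [ 0.03  0.02 -0.02] w 0.0854 t 26.9
J [ 47.2  17.  -19.9  86.5   5.8  77.5  38.4]
tool shift m [-0.0133 -0.0064  0.1537] turn rad -0.0003 rows>= 3.087912408981806
```

```bash
python3 -m inch '[[0.0854,[-0.005,-0.003,0.02],0],[0.0854,[-0.005,-0.002,0.035],0],[0.0854,[-0.003,-0.001,0.04],0],[0.0854,[0,0,0.035],0],[0.0854,[0,0,0.018],0]]';python3 -m inch '[[0.0854,[0,0,0],0],[0.0854,[0,0,0],0]]'; python3 -c "
from h import *
snap('wrist','w16');go(.5041,-.374,.009,101.6);crop('w16',220,200,420,440,3,'c38')"
```

```text
clock: 27.4
tcp_pos: [0.5027, -0.3732, 0.0528]
tool_rot: [-179.9, -0.2, 101.6]
wrist_force: [-0.8, 0.5, -0.5]
gripper_width: 0.0854
clock: 27.6
tcp_pos: [0.5045, -0.3748, 0.0566]
tool_rot: [179.9, 0.0, 101.5]
wrist_force: [0.2, 0.1, 0.1]
gripper_width: 0.0855
pos [ 0.5049 -0.3754  0.0574] rot [1.7990e+02 8.0000e-02 1.0148e+02] F [-0.5  -0.55 -1.  ] M [-0.01 -0.03  0.  ] w 0.0854 t 27.65
J [ 47.5  23.9 -18.8  95.3   8.5  62.1  37.7]
tool shift m [ 0.0016 -0.0006  0.0484] turn rad -0.0021 rows>= 0.9676996971461838
```

View pics/c38.png

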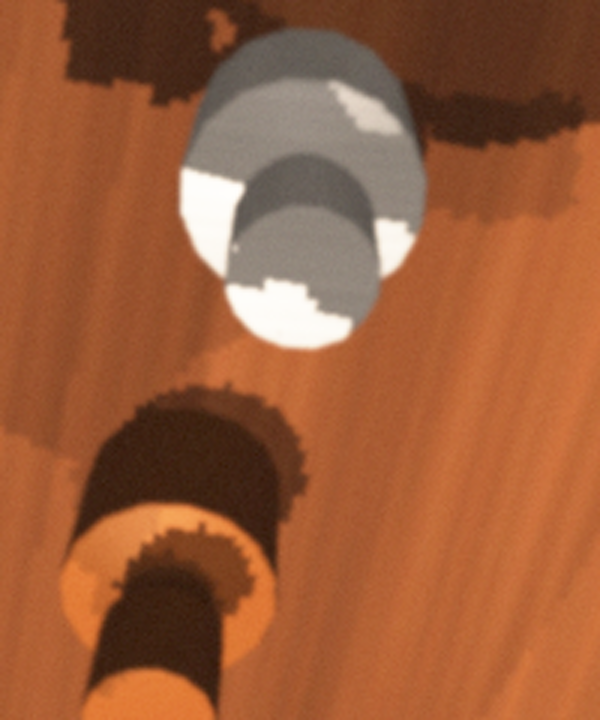

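```bash
python3 -c "
from h import *
k=onz('w16',320.7,292.0,.068);print(k)
go(k[0],k[1],.009,101.6)"
```

```text
[ 0.50371217 -0.37413551  0.068     ]
pos [ 0.5049 -0.3754  0.0574] rot [1.7990e+02 8.0000e-02 1.0148e+02] F [-0.5  -0.55 -1.  ] M [-0.01 -0.03  0.  ] w 0.0854 t 27.65
J [ 47.5  23.9 -18.8  95.3   8.5  62.1  37.7]
tool shift m [ 0.0015 -0.001   0.0484] turn rad -0.0021 rows>= 0.9677871645920402
```

```bash
python3 -m inch '[[0.0854,[0,0,0.012],0],[0.0854,[0,0,0.013],0],[0.0854,[0,0,0.012],0],[0.0854,[0,0,0.006],0],[0.0854,[0,0,0],0]]';python3 -c "
from h import *
go(.5039,-.374,.009,101.6)"
```

```text
clock: 28.15
tcp_pos: [0.5028, -0.3751, 0.0109]
tool_rot: [-179.9, -0.1, 101.4]
wrist_force: [-0.1, -0.2, -0.4]
gripper_width: 0.0853
pos [ 0.5028 -0.3751  0.0109] rot [-1.7991e+02 -1.1000e-01  1.0140e+02] F [-0.1  -0.15 -0.41] M [-0.05  0.02  0.07] w 0.0853 t 28.15
J [ 47.1  26.7 -18.3  97.3   9.6  57.6  36.9]
tool shift m [0.0008 0.0013 0.0019] turn rad -0.0034 rows>= 0.04956247250229497
```

```bash
python3 -m inch '[[0.0854,[0.0005,0.0005,0.001],0],[0.0854,[0,0,0],0],[0.0854,[0,0,0],0]]';python3 -c "
from h import *
go(.5039,-.374,.009,101.6);snap('wrist','w17')"
```

```text
clock: 28.45
tcp_pos: [0.5044, -0.3752, 0.012]
tool_rot: [180.0, 0.0, 101.4]
wrist_force: [0.1, -0.3, -1.0]
gripper_width: 0.0854
pos [ 0.5044 -0.3752  0.012 ] rot [1.7997e+02 3.0000e-02 1.0140e+02] F [ 0.11 -0.28 -1.  ] M [ 0.01  0.   -0.01] w 0.0854 t 28.45
J [ 47.1  26.7 -18.3  97.2   9.6  57.6  36.8]
tool shift m [ 0.0013 -0.0003  0.003 ] turn rad -0.0034 rows>= 0.06559296033690665
```

View pics/w17.png

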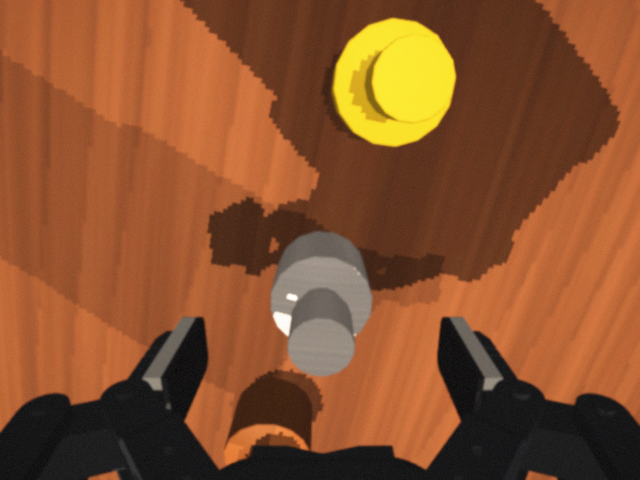

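```bash
python3 -m inch '[[0.06,[0.001,0,0.002],0],[0.03,[0,0,0],0],[0.02,[0,0,0],0],[0.015,[0,0,0],0],[0.015,[0,0,0],0]]' 60;python3 -m inch '[[0.015,[0,0,0],0],[0.015,[0,0,0],0]]'; python3 f.py 2; python3 -c "
from h import *
snap('wrist','w18')"
```

```text
clock: 29.0
tcp_pos: [0.5037, -0.3742, 0.0098]
tool_rot: [-180.0, 0.0, 101.4]
wrist_force: [-0.7, 1.0, 4.2]
gripper_width: 0.0222
clock: 29.2
tcp_pos: [0.5037, -0.3742, 0.0098]
tool_rot: [-180.0, 0.0, 101.4]
wrist_force: [-2.1, 1.8, 4.9]
gripper_width: 0.0218
29.2 [-2.09  1.83  4.86] [0.15 0.49 0.02] [ 0.5037 -0.3742  0.0098] [-1.7999e+02  1.0000e-02  1.0139e+02]
29.25 [-2.06  1.25  5.04] [0.16 0.59 0.03] [ 0.5038 -0.3742  0.0098] [-1.7999e+02  1.0000e-02  1.0140e+02]
```

View pics/w18.png

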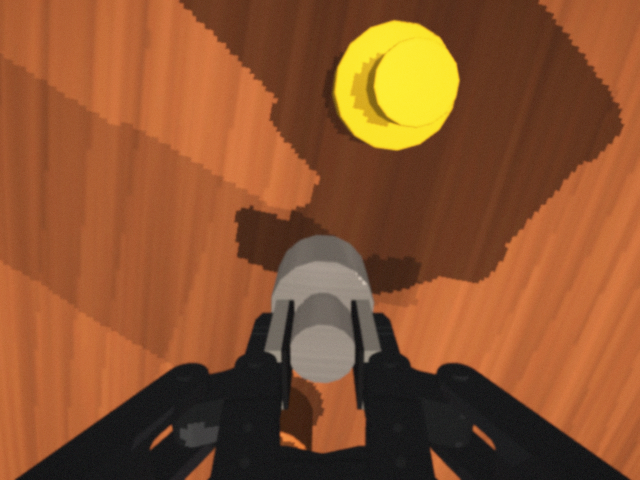

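```bash
python3 -m inch '[[0.01,[0,0,0],0],[0.01,[0,0,-0.004],0],[0.01,[0,0,-0.008],0],[0.01,[0,0,-0.015],0],[0.01,[0,0,-0.025],0]]' 90;python3 -m inch '[[0.01,[0,0,-0.035],0],[0.01,[0,0,-0.035],0],[0.01,[0,0,-0.03],0],[0.01,[0,0,-0.02],0],[0.01,[0,0,0],0]]'; python3 f.py 2; python3 path.py .4342 .2099 .18 172 15;python3 -c "
from h import *
snap('wrist','w19')"
```

```text
clock: 29.8
tcp_pos: [0.5029, -0.3734, 0.0612]
tool_rot: [-179.9, -0.1, 101.4]
wrist_force: [1.0, -0.0, -4.1]
gripper_width: 0.0215
clock: 30.3
tcp_pos: [0.5056, -0.3749, 0.186]
tool_rot: [179.7, 0.3, 101.4]
wrist_force: [0.5, -0.9, -3.3]
gripper_width: 0.0213
30.3 [ 0.49 -0.9  -3.3 ] [ 0.02 -0.08  0.01] [ 0.5056 -0.3749  0.186 ] [179.74   0.27 101.41]
30.35 [ 0.01  0.59 -5.58] [ 0.    0.01 -0.02] [ 0.5046 -0.3744  0.1834] [1.7987e+02 1.4000e-01 1.0141e+02]
0 [0.0391 0.0031 0.0002] -0.0821
1 [0.0387 0.0063 0.0002] -0.0821
2 [0.0381 0.0095 0.0002] -0.0821
3 [0.0372 0.0125 0.0002] -0.0821
4 [0.036  0.0156 0.0002] -0.0821
5 [0.0346 0.0185 0.0002] -0.0821
6 [0.033  0.0212 0.0002] -0.0821
7 [0.0311 0.0239 0.0002] -0.0821
8 [0.0291 0.0263 0.0002] -0.0821
9 [0.0268 0.0286 0.0002] -0.0821
10 [0.0244 0.0307 0.0002] -0.0821
11 [0.0218 0.0326 0.0002] -0.0821
12 [0.019  0.0343 0.0002] -0.0821
13 [0.0161 0.0358 0.0002] -0.0821
14 [0.0131 0.037  0.0002] -0.0821
```

View pics/w19.png

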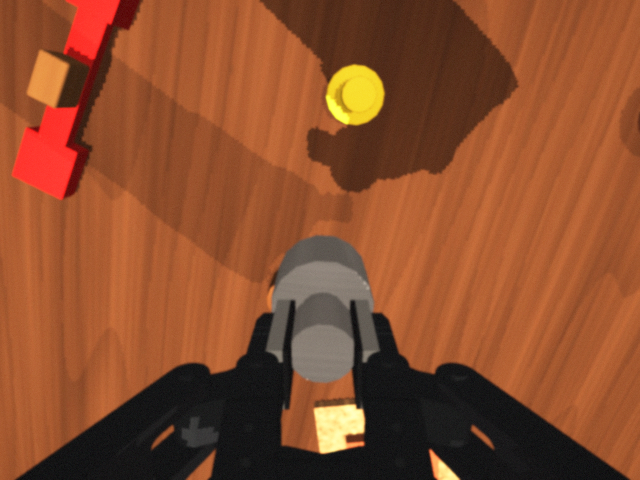

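```bash
python3 -m inch '[[0.01,[0.02,0.0016,0],-0.04],[0.01,[0.039,0.0045,0],-0.082],[0.01,[0.0385,0.0075,0],-0.082],[0.01,[0.0377,0.011,0],-0.082],[0.01,[0.0367,0.0145,0],-0.082]]';python3 -m inch '[[0.01,[0.0355,0.017,0],-0.082],[0.01,[0.034,0.02,0],-0.082],[0.01,[0.032,0.0225,0],-0.082],[0.01,[0.03,0.025,0],-0.082],[0.01,[0.028,0.0275,0],-0.082]]'; python3 path.py .4342 .2099 .18 172 5
```

```text
clock: 30.9
tcp_pos: [0.4812, -0.1962, 0.1796]
tool_rot: [-179.9, -0.1, 122.7]
wrist_force: [0.8, 0.4, -4.0]
gripper_width: 0.021
clock: 31.4
tcp_pos: [0.4579, -0.0018, 0.18]
tool_rot: [-179.9, -0.1, 146.2]
wrist_force: [0.8, 0.4, -4.4]
gripper_width: 0.021
0 [ 0.0275  0.0325 -0.    ] -0.0902
1 [ 0.0245  0.0349 -0.    ] -0.0902
2 [ 0.0212  0.0369 -0.    ] -0.0902
3 [ 0.0178  0.0387 -0.    ] -0.0902
4 [ 0.0143  0.0402 -0.    ] -0.0902
```

```bash
python3 -m inch '[[0.01,[0.0265,0.031,0],-0.085],[0.01,[0.0235,0.033,0],-0.085],[0.01,[0.02,0.035,0],-0.085],[0.01,[0.016,0.032,0],-0.085],[0.01,[0.011,0.025,0],-0.06]]';python3 -m inch '[[0.01,[0.006,0.015,0],-0.02],[0.01,[0,0,0],0],[0.01,[0,0,0],0]]'; python3 path.py .4342 .2099 .18 172 1;python3 f.py 2;python3 -c "
from h import *
snap('wrist','w20')"
```

```text
clock: 31.9
tcp_pos: [0.4361, 0.1823, 0.1803]
tool_rot: [-180.0, -0.1, 169.2]
wrist_force: [0.1, 0.8, -3.6]
gripper_width: 0.021
clock: 32.2
tcp_pos: [0.4345, 0.1949, 0.1807]
tool_rot: [-179.9, -0.1, 170.0]
wrist_force: [0.2, -0.4, -4.5]
gripper_width: 0.0215
0 [0.0029 0.0147 0.0007] -0.0357
32.2 [ 0.24 -0.4  -4.52] [-0.08 -0.05  0.02] [0.4345 0.1949 0.1807] [-1.7995e+02 -7.0000e-02  1.6996e+02]
32.25 [ 0.21 -1.06 -3.82] [-0.05 -0.04  0.04] [0.4348 0.1945 0.1809] [-1.7995e+02 -5.0000e-02  1.6990e+02]
```

View pics/w20.png

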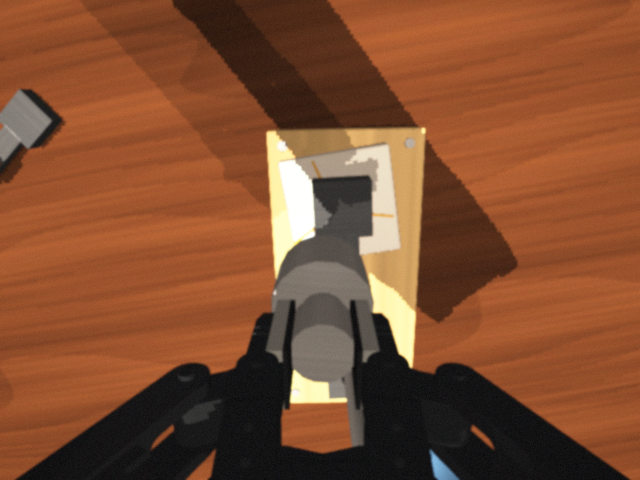

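```bash
python3 -c "
from h import *
crop('w20',260,120,430,260,4.5,'c39')"
```

```text
(no output)
```

View pics/c39.png

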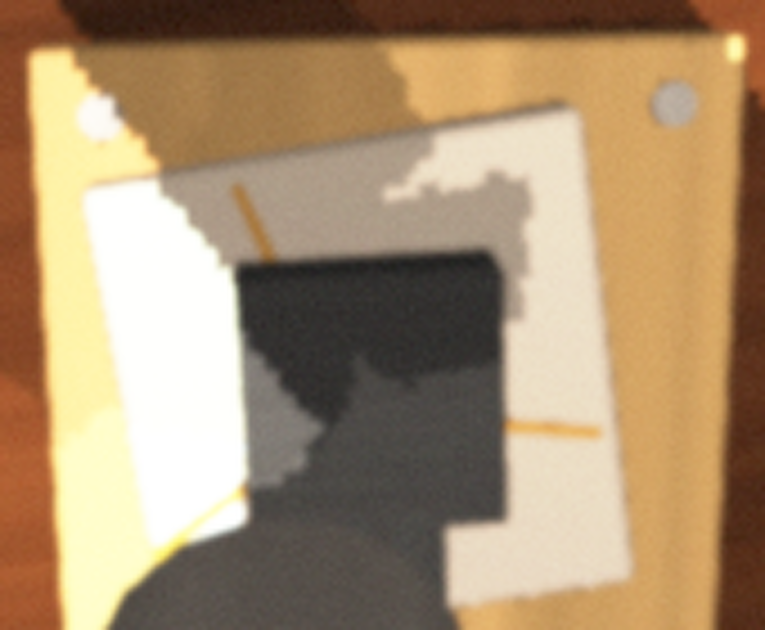

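```bash
python3 -c "
from h import *
def px(x,y): return 260+(x+.5)/4.5-.5,120+(y+.5)/4.5-.5
q=np.array([onz('w20',*px(*p),.052) for p in [(240,285),(500,278),(505,521),(248,525)]]);print(q.mean(0),[np.linalg.norm(q[i]-q[i-1]).round(4) for i in range(4)])
t=np.array([onz('w20',*px(*p),.032) for p in [(85,185),(578,110),(632,578)]]);print('tile',(t[0]+t[2])/2)
s=robot.sense();print(s['tcp_pos'])
# knob axis in tool from w18: pose
"
```

```text
[0.43446628 0.21070187 0.052     ] [np.float64(0.0427), np.float64(0.044), np.float64(0.0433), np.float64(0.0453)]
tile [0.43641989 0.2103825  0.032     ]
[0.43490585 0.19437038 0.18100901]
```

```bash
python3 -c "
from h import *
go(.4343,.2103,.08,169.9)"; python3 -m inch '[[0.01,[0.0015,0.008,0.01],0],[0.01,[0.0015,0.007,0.02],0],[0.01,[0,0,0.025],0],[0.01,[0,0,0.02],0],[0.01,[0,0,0.01],0]]';python3 -m inch '[[0.01,[0,0,0],0],[0.01,[0,0,0],0],[0.01,[0,0,0],0]]';python3 -c "
from h import *
go(.4343,.2103,.0618,169.9);snap('scene','s20');snap('wrist','w21');go(.4343,.2103,.0618,169.9);crop('s20',290,80,430,200,5.5,'c40')"
```

```text
pos [0.4349 0.1944 0.181 ] rot [-1.7995e+02 -4.0000e-02  1.6988e+02] F [ 0.05  0.38 -5.05] M [-0.03  0.03 -0.01] w 0.0212 t 32.3
J [ 21.2   2.4 -50.9 106.3   1.9  72.3  49.5]
tool shift m [0.0033 0.0157 0.101 ] turn rad -0.0004 rows>= 2.0451837099730104
clock: 32.8
tcp_pos: [0.4338, 0.2095, 0.0947]
tool_rot: [-179.9, -0.1, 169.9]
wrist_force: [0.2, -0.1, -4.8]
gripper_width: 0.0211
clock: 33.1
tcp_pos: [0.4352, 0.2114, 0.0976]
tool_rot: [180.0, 0.1, 170.0]
wrist_force: [-0.3, 1.1, -4.1]
gripper_width: 0.0213
pos [0.4352 0.2114 0.0976] rot [1.7996e+02 9.0000e-02 1.7000e+02] F [-0.29  1.06 -4.15] M [ 0.01  0.03 -0.04] w 0.0213 t 33.1
J [ 17.5   9.3 -51.9 111.5   8.3  62.8  42.2]
tool shift m [ 0.0007 -0.0013  0.0358] turn rad 0.0018 rows>= 0.7172254101706977
pos [0.435  0.2114 0.0974] rot [1.7997e+02 8.0000e-02 1.7002e+02] F [ 0.31 -0.18 -4.19] M [ 0.04 -0.04 -0.02] w 0.0215 t 33.2
J [ 17.5   9.3 -51.9 111.6   8.3  62.8  42.2]
tool shift m [ 0.0006 -0.0012  0.0356] turn rad 0.0021 rows>= 0.7133799671478813
```

View pics/c40.png

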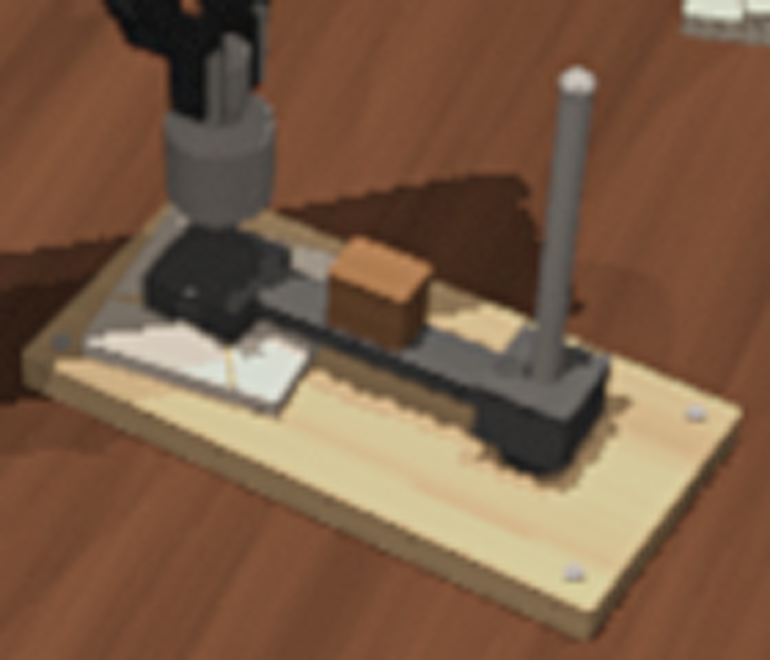

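View pics/w21.png

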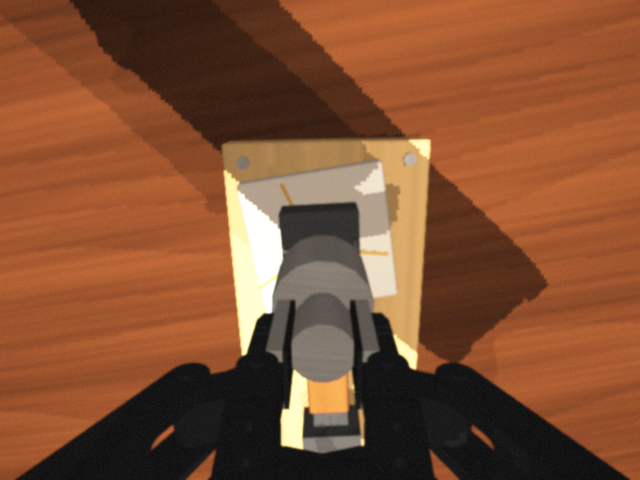

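```bash
python3 -m inch '[[0.01,[0.0006,-0.0006,0.006],0],[0.01,[0,-0.0005,0.008],0],[0.01,[0,0,0.008],0],[0.01,[0,0,0.005],0],[0.01,[0,0,0.002],0]]';python3 -m inch '[[0.01,[0,0,0],0],[0.01,[0,0,0],0]]';python3 -c "
from h import *
go(.4343,.2103,.0618,169.9);snap('scene','s21');crop('s21',290,80,430,200,5.5,'c41')"
```

```text
clock: 33.7
tcp_pos: [0.4331, 0.2102, 0.0666]
tool_rot: [-180.0, -0.1, 170.1]
wrist_force: [0.1, 0.3, -4.3]
gripper_width: 0.021
clock: 33.9
tcp_pos: [0.4336, 0.2105, 0.0676]
tool_rot: [180.0, 0.0, 170.0]
wrist_force: [0.6, -1.0, -5.1]
gripper_width: 0.0212
pos [0.4336 0.2105 0.0676] rot [179.99   0.   170.05] F [ 0.55 -0.97 -5.09] M [ 0.04  0.01 -0.05] w 0.0212 t 33.9
J [ 16.4  11.7 -51.4 113.5  10.6  59.6  40.3]
tool shift m [-0.0007 -0.0001  0.0058] turn rad 0.0025 rows>= 0.11771815555737596
```

View pics/c41.png

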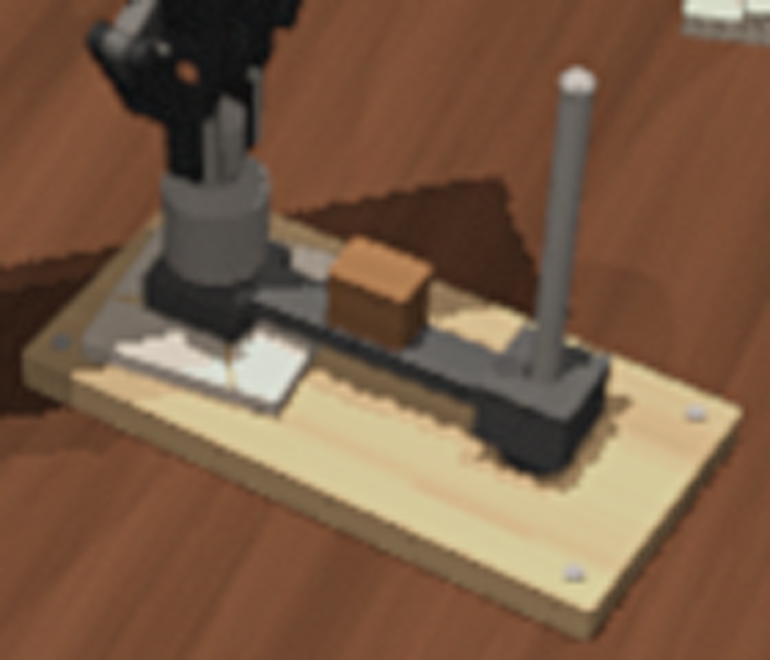

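```bash
python3 -m inch '[[0.01,[-0.0005,0,0.0012],0],[0.01,[0,0,0.0012],0],[0.01,[0,0,0.001],0],[0.01,[0,0,0],0]]';python3 f.py 2;python3 -m inch '[[0.01,[0,0,0.0007],0],[0.01,[0,0,0.0006],0]]';python3 f.py 2
```

```text
clock: 34.35
tcp_pos: [0.434, 0.2102, 0.064]
tool_rot: [-180.0, -0.0, 170.0]
wrist_force: [0.6, -1.2, -3.7]
gripper_width: 0.0214
34.35 [ 0.56 -1.16 -3.74] [-0.    0.06  0.04] [0.434  0.2102 0.064 ] [-1.8000e+02 -1.0000e-02  1.7004e+02]
34.4 [-0.5  -0.09 -5.03] [-0.03  0.02  0.03] [0.434  0.2102 0.0641] [-180.     -0.    170.05]
clock: 34.6
tcp_pos: [0.4341, 0.2102, 0.0628]
tool_rot: [180.0, 0.0, 170.0]
wrist_force: [-0.4, 0.2, -3.9]
gripper_width: 0.0209
34.6 [-0.38  0.18 -3.94] [0.01 0.   0.02] [0.4341 0.2102 0.0628] [180.     0.   170.04]
34.65 [-0.    0.41 -4.31] [0.01 0.   0.02] [0.4341 0.2102 0.0627] [180.     0.   170.04]
```

```bash
python3 -m inch '[[0.01,[0,0,0.0005],0]]'>/dev/null;python3 f.py 2;python3 -m inch '[[0.01,[0,0,0.0004],0]]'>/dev/null;python3 f.py 2;python3 -m inch '[[0.01,[0,0,0.0003],0]]'>/dev/null;python3 f.py 2
```

```text
34.75 [ 0.3   0.45 -4.48] [ 0.03 -0.03 -0.01] [0.434  0.2103 0.0623] [180.    -0.   170.04]
34.8 [ 0.52  0.24 -4.38] [-0.01 -0.04 -0.02] [0.434  0.2102 0.0622] [180.    -0.   170.04]
34.9 [-0.19 -0.11 -4.46] [-0.03 -0.01  0.02] [0.4341 0.2103 0.0619] [180.     0.   170.04]
34.95 [ 0.25  0.35 -3.89] [ 0.03  0.05 -0.01] [0.4341 0.2102 0.0619] [180.     0.   170.04]
35.05 [-2.15 -0.45  2.28] [-0.22  0.43 -0.01] [0.4341 0.2103 0.0618] [-1.8000e+02  1.0000e-02  1.7004e+02]
35.1 [-1.78 -0.06 -0.84] [-0.19  0.24 -0.02] [0.4342 0.2102 0.0619] [-1.8000e+02  1.0000e-02  1.7004e+02]
```

```bash
python3 -m inch '[[0.024,[0,0,0],0],[0.03,[0,0,0],0],[0.04,[0,0,0],0],[0.055,[0,0,0],0],[0.06,[0,0,0],0]]' 20;python3 f.py 1;python3 -m inch '[[0.065,[0,0,-0.004],0],[0.065,[0,0,-0.01],0],[0.065,[0,0,-0.02],0],[0.065,[0,0,-0.03],0],[0.065,[0,0,-0.04],0]]';python3 -m inch '[[0.065,[0,0,-0.04],0],[0.065,[0,0,-0.03],0],[0.065,[0.01,0,-0.01],0],[0.065,[0,0,0],0],[0.065,[0,0,0],0]]';python3 -c "
from h import *
s=snap('scene','s22');snap('wrist','w22');crop('s22',290,80,430,200,5.5,'c42');print(s['tcp_pos'],s['wrist_force'])"
```

```text
clock: 35.6
tcp_pos: [0.4342, 0.2103, 0.0617]
tool_rot: [180.0, 0.0, 170.0]
wrist_force: [-0.1, -0.8, 0.6]
gripper_width: 0.0598
35.6 [-0.13 -0.77  0.58] [0.01 0.06 0.04] [0.4342 0.2103 0.0617] [1.7999e+02 1.0000e-02 1.7004e+02]
clock: 36.1
tcp_pos: [0.4331, 0.2101, 0.1665]
tool_rot: [-180.0, -0.1, 170.1]
wrist_force: [0.9, -0.9, 0.1]
gripper_width: 0.0652
clock: 36.6
tcp_pos: [0.4242, 0.2118, 0.2457]
tool_rot: [-180.0, 0.0, 170.0]
wrist_force: [-0.6, -0.1, -0.4]
gripper_width: 0.065
[0.424233   0.21182291 0.24565641] [-0.59329448 -0.14546606 -0.39383332]
```

View pics/c42.png

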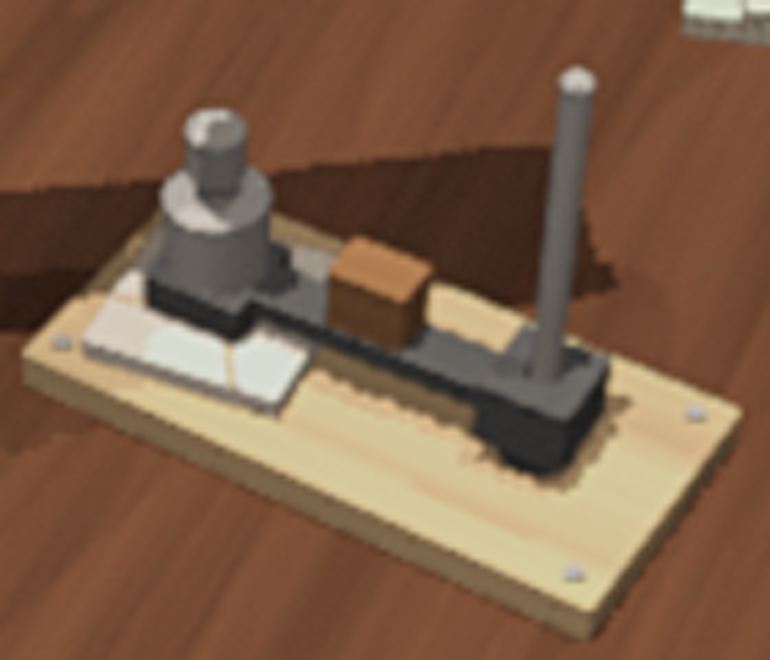

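View pics/w22.png

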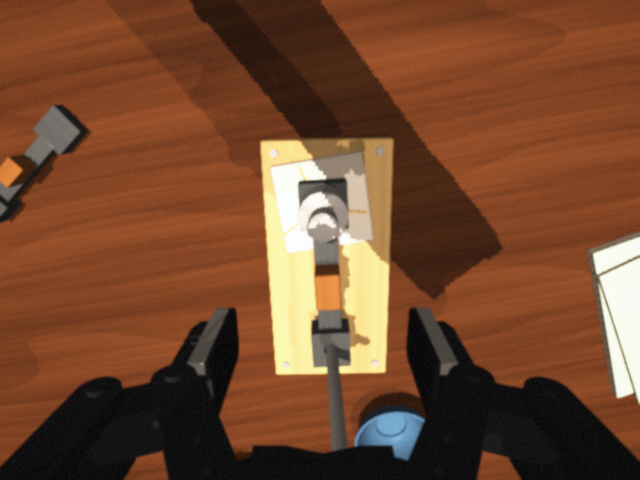

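```bash
python3 -c "
from h import *
T=R.from_euler('z',173.02,degrees=True).as_matrix();c=np.array([.5083,.2016,0])
hub=np.array([[-.0754+sx*.02,.0008+sy*.02,z] for z in (.062,.032) for sx in(-1,1) for sy in (-1,1)])
p=proj('s22',(T@hub.T).T+c)+[.7,.3]
print(((p-[290,80]+.5)*5.5-.5).round(0).tolist())
print(onz('w22',323,226,.12),tri([('s22',290+(216.5)/5.5-.5,80+128/5.5-.5),('w22',323,226)]))
# tile before/after: three visible tile corners in s0 and s22
for f in('s0','s22'):
  crop(f,290,100,350,160,6,'d_'+f)
a=cv2.imread('pics/d_s0.png');b=cv2.imread('pics/d_s22.png');cv2.imwrite('pics/d.png',np.hstack([a,b]))
"
```

```text
[[614.0, 360.0], [568.0, 422.0], [524.0, 325.0], [476.0, 386.0], [606.0, 415.0], [561.0, 477.0], [518.0, 380.0], [472.0, 440.0]]
[0.43324597 0.21071856 0.12      ] [0.43408898 0.21096343 0.11879557]
```

View pics/d.png

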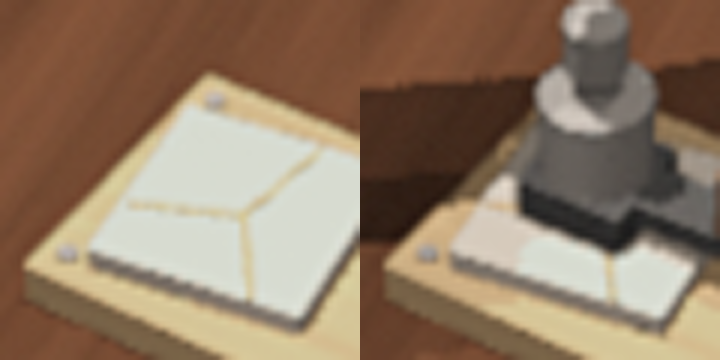

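```bash
python3 -c "
from h import *
print(robot.close_job());print(robot.sense()['clock'])"
```

```text
the job is handed in; nothing more can be done
None
the job is handed in; nothing more can be done
```

The press bar is home on the collar with its foot on the tile, and the bare steel weight stands upright on the foot. I handed the job in at about 36.7 s with the robot well clear of everything.

**Bar:** I followed the rod's lean on the way down. The hub seated with the tool at z = 0.0127 m, against 0.0126 m worked out beforehand. I pressed about 11 N at seating, then backed off and let go.

**Weight:** It met the foot at z = 0.0618 m, as predicted, and I released it there.

**Last checks:**
- The hub's corners appear where a fully seated hub should be.
- The knob top measures about 0.119 m above the table (0.120 m expected), at (0.434, 0.211). That is within about 1 mm of the foot's centre.
- The foot is about 2 mm from the tile's centre.
- The tile looks unmoved from the first picture, and nothing touched the cup, jar or bowl.

**What went wrong or disagreed:**
- **First grasp missed:** the fingertips sit about 35 mm behind the stated tool point. The closing fingers pressed on the top of the bar's block with about 48 N. The bar did not move, and the second grasp, lower down, held. This was fingertip contact, but it is above the 40 N limit set for the arm and gripper body.
- **Torque readings:** while the hub was on the rod, the wrist torque swung about ±4 N m with almost no net force, and I could not explain it. The bar stayed level throughout, and the swing ended when I released it.

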